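# Set out a hardness-test row on the specimen tray

## Task

Set out the specimens on the grey metal tray for hardness testing: stand the round mount in the middle between the two steel reference blocks, the square mount in the row halfway between the round mount and the round block, and the long mount behind the round mount (on the side of the tray's raised rail), parallel to the row and with about 3 cm clear between the two. When all three mounts are in place, set the brass weight centrally on top of the round mount. Do not shift or tip the jar and the dish that stand among the specimens.

Things in the scene. Friction and masses are not known exactly. Their poses are not given: they have to be found in the camera images.
- tray: Fixed flat grey metal tray, 185 (x) by 320 mm (y), left or right on the bench. Origin on its underside, mid-row, halfway between the two blocks; its top is 8 mm higher. The row runs along y. x points behind the row (away from the robot, within 0.3 rad) to a dark rail, 8 mm wide and 10 mm high above the plate, its near face 122 mm behind the row; the plate ends 55 mm in front of the row.
- round_block: Fixed round steel reference block, a disc of 50 mm diameter, 12 mm high, standing on the tray at one end of the row (either end), 125 mm from the tray's origin. Origin at the centre of its underside, 8 mm above the bench.
- square_block: Fixed square steel reference block, 50 x 50 mm, 12 mm high, on the tray at the other end of the row, 125 mm from the tray's origin. Origin at the centre of its underside, 8 mm above the bench; axes parallel to the tray's.
- round_mount_c (a point): Loose round specimen mount: black resin cylinder of 40 mm diameter, 28 mm high, with a small steel rectangle in its top. The point is its centre, half-way up; z up. Like all the loose things it starts on a flat 3 mm thick blue-grey mat.
- square_mount_c (a point): Loose square specimen mount: black resin, 32 x 32 mm, 26 mm high, with a small steel disc in its top. The point is its centre, half-way up; x and y along its sides, z up.
- long_mount_c (a point): Loose long specimen mount: black resin block, 22 mm along its x, 52 mm along its y, 26 mm high, with a steel strip in its top. The point is its centre, half-way up; z up.
- weight_c (a point): Loose brass weight: a round foot of 32 mm diameter, 14 mm high, with a round knob of 18 mm diameter and 22 mm height on it; 36 mm high in all. The point is on its axis, half-way up (18 mm above its foot); z up.
- jar_c (a point): Loose small amber glass jar with a cap, 40 mm diameter, 55 mm high, standing among the specimens, not to be moved. The point is its centre, half-way up.
- dish_c (a point): Loose shallow white dish, 60 mm diameter at the rim, 14 mm high, standing among the specimens, not to be moved. The point is its centre, half-way up.
Mind the look-alikes: they are no part of the job. Leave any red or turquoise look-alike of the part that bears round_mount_c alone.

How it is judged:
By the outcome, as a careful person would: the job done as asked, in the order asked, and still so for the second after the job is handed in, with the robot touching nothing.
It also fails if it takes over 112 s, if anything falls off the work surface, if the arm or the gripper's body presses on something with over 40 N, if the wrist force passes 120 N, or if a joint passes its speed limit or range.

## Robot

A 6-joint arm with a two-finger parallel gripper is mounted at the origin on the work surface. World frame = base frame: x ahead of the robot, y to its left, z up, the work surface at z = 0. Lengths are in m, angles in degrees, forces in N, time in s.
With the tool pointing down it reaches from about 0.35 to 0.95 m from the base axis. Payload 17.4 kg.
Tool frame: the origin (TCP) lies midway between the tips of the shut fingers; the grasp point (between the pads) lies 19 mm behind it; y points along the fingers, z is the direction in which the jaws open and shut, and the axes are right-handed (so a half turn about y gives the same grasp; the last joint's range is limited). The gripper opens to 93 mm and grips with 3 to 60 N. Pads are 15 mm wide; open, the fingers measure 128 mm over their backs; the gripper's body (75 mm by 188 mm) begins 65 mm behind the grasp point.
Start: joints at [-68.629, 6.646, 82.598, -0, 90.757, -2.166], TCP at [0.27, -0.619, 0.219] pointing down, gripper open.
Joint ranges: [-162.19, 162.19], [-47.58, 125.68], [4.15, 143.07], [-65.23, 245.23], [0.69, 171.88], [-170.13, 170.13]. Speed limits (degrees/s): [108.29, 108.29, 127.2, 180, 180, 180].

## Interface

Orientations are given as [roll, pitch, yaw] about the fixed x, y, z axes, in that order (R = Rz(yaw) Ry(pitch) Rx(roll)).
In Python, from rig import arm gives the robot as it stands.
- The arm moves only by the tool arm_command, never from a script. Its argument "increments" is one flat list of numbers, 7 for each row, row after row: the shift along the tool's x, y, z as a fraction of full scale, then the turn, a rotation vector about the tool's x, y, z as a fraction of full scale, then the opening, from 0 (shut) to 1 (fully open). In form: [dx, dy, dz, ax, ay, az, hand, dx, dy, dz, ax, ay, az, hand, ...]. A call has 1 to 10 rows; each row shifts and turns the commanded pose from where the row before left it, along the tool's axes as they then stand; what a row does not reach is not made up. Full scale, the value 1, is 4 cm for a shift and 5 degrees for a turn. A row lasts 1/10 s, in which the tool goes at most 50 mm and 8.59 degrees, less where a joint would pass 70% of its speed; a pose out of reach is approached as far as the arm can. A call with a number of a shift or a turn outside -1 to 1 is refused whole. A call with a gripper value outside its range is refused whole. The fingers move at their own pace and stop on an object; the grip force is fixed at half the most. Time passes only in rows, so rows that do not move let the fingers close. It gives the time, the measured TCP pose, the force and the opening at its end, in the units of the state.
- arm.sense(): the state, without advancing time (a new reading comes with each control period).
- arm.get_image(name): name is "side" or "top" or "wrist"; returns a dict with "color" (420x560x3 uint8, red, green, blue), "mtx" (3x3 intrinsics, pixels), "camera_from_world" (4x4, takes a point from world to camera coordinates). Camera axes: x right, y down, z forward; pixel columns grow to the right and rows downward; lengths in m; the calibration is good to about 2 mm. A picture is of the moment at which its call begins. There is no depth.
- arm.job_done(): hands the job in, once; it reports no verdict.
The state is a dict: "t": time; "qpos": joint angles; "dq": joint speeds; "tau": joint torques, N m; "ee_pos": TCP position; "eef_rot": TCP orientation; "force": force on the tool from outside, world axes, zero at the start; "torque": the same for the moment, N m; "finger_gap": finger opening in m.
Only numpy, scipy, OpenCV 4.12 (cv2) and the standard library are available. Lean on these libraries where they do the work, as an engineer would, in place of code of your own. Each camera call takes 0.05 s, during which the arm holds its last target.

## Working session

There is one attempt and no reset: what is moved stays moved. The work goes in short steps, Python scripts to look and compute and a tool call to move; the robot and the scene stay as the last step left them, time stands still between calls to the robot, and variables do not carry over. Pictures are saved under pics/ and viewed, and the job is handed in when it is done.

Besides the shell and the picture viewer there is one more tool, called after "Emit:" as a command line: name --argument value ..., lists and objects as JSON in quotes. arm_command: Moves the arm, as the interface text tells. Its arguments: {"type":"object","properties":{"increments":{"type":"array"}},"required":["increments"]}

```bash
mkdir -p pics; ls; cat > h.py <<'E'
import numpy as np, cv2
from rig import arm
def snap(n,f):
    d=arm.get_image(n); cv2.imwrite('pics/'+f,d['color'][:,:,::-1]); np.savez('pics/'+f[:-4]+'.npz',**d); return d
def load(f): return dict(np.load('pics/'+f+'.npz'))
def unproj(d,u,v,z):
    K=d['mtx'];T=d['camera_from_world'];R=T[:3,:3];t=T[:3,3]
    r=R.T@np.linalg.inv(K)@np.array([u,v,1.]);c=-R.T@t
    return c+r*(z-c[2])/r[2]
def proj(d,p):
    T=d['camera_from_world'];q=d['mtx']@(T[:3,:3]@np.asarray(p,float)+T[:3,3]);return q[:2]/q[2]
E
python3 - <<'E'
from h import *
print(arm.sense())
for n in('top','side','wrist'):
    d=snap(n,n+'0.png'); T=d['camera_from_world']; print(n,-T[:3,:3].T@T[:3,3],T[:3,:3].round(2).tolist(),d['mtx'][0,0])
E
```

```text
pics
{'t': 0.0, 'qpos': array([-6.86290681e+01,  6.67478152e+00,  8.26366447e+01, -6.91300513e-04,
        9.07561509e+01, -2.16618049e+00]), 'dq': array([ 0.03507462, -0.0510114 , -0.06936128, -0.03784984, -0.10373557,
       -0.07615722]), 'tau': array([-5.59108259e-03, -7.21283627e+01, -6.22613096e+01,  7.74925528e-02,
        2.37981789e-02, -1.48077124e-04]), 'ee_pos': array([ 0.26946454, -0.61865345,  0.21788771]), 'eef_rot': array([-9.00675549e+01,  1.86352082e-03, -1.56462897e+02]), 'force': array([-0.46058651, -0.12688011,  0.08374179]), 'torque': array([-0.02741052, -0.03315848,  0.05461471]), 'finger_gap': 0.0925528287023353}
top [ 0.44954387 -0.01700536  1.17756176] [[0.01, -1.0, 0.01], [-0.99, -0.01, -0.11], [0.11, -0.01, -0.99]] 431.06012840620446
side [ 0.4573081  -0.71131443  0.86104359] [[0.99, -0.15, 0.01], [-0.1, -0.74, -0.67], [0.11, 0.66, -0.75]] 471.77874973317233
wrist [ 0.33493277 -0.59085738  0.38366691] [[0.4, -0.92, -0.0], [-0.89, -0.38, 0.26], [-0.24, -0.1, -0.97]] 326.0561912360759
```

View pics/top0.png

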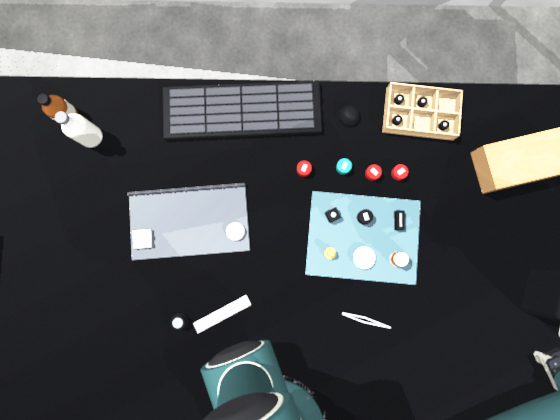

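View pics/side0.png

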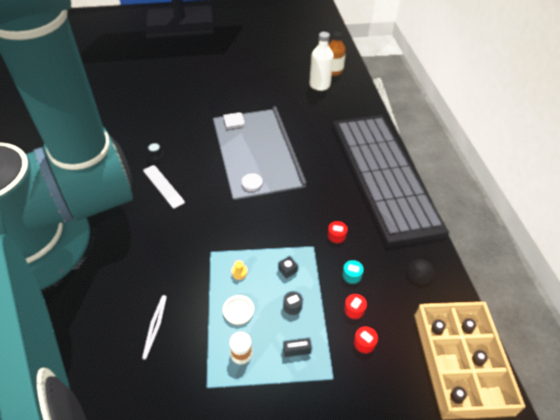

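Top view: square mount (333,215), round mount (365,217), long mount (400,220), weight (330,254), dish (364,258) and jar (401,260) are on the mat. The tray is at (190,222), with the square block at (142,239) and the round block at (235,231). Round-mount candidates are (365,217), a dark thing off the mat at (178,322), the dark one at (348,116), the ones in the box, and the red and turquoise ones. The task says the loose things start on the mat, so (365,217) fits. I'll check this in an enlarged crop.

```bash
python3 - <<'E'
from h import *
a=load('top0')['color'][:,:,::-1];b=load('side0')['color'][:,:,::-1]
A=cv2.resize(a[185:290,295:430],None,fx=4,fy=4,interpolation=cv2.INTER_CUBIC)
cv2.imwrite('pics/c1.png',A)
cv2.imwrite('pics/c2.png',cv2.resize(a[175:340,120:260],None,fx=3.6,fy=3.6,interpolation=cv2.INTER_CUBIC))
cv2.imwrite('pics/c3.png',cv2.resize(b[240:390,200:340],None,fx=4,fy=4,interpolation=cv2.INTER_CUBIC))
E
```

```text
(no output)
```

View pics/c1.png

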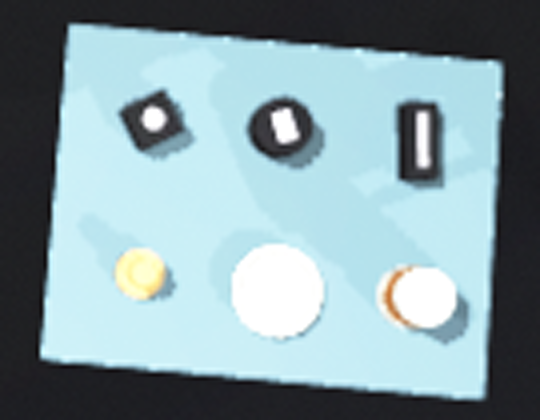

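View pics/c2.png

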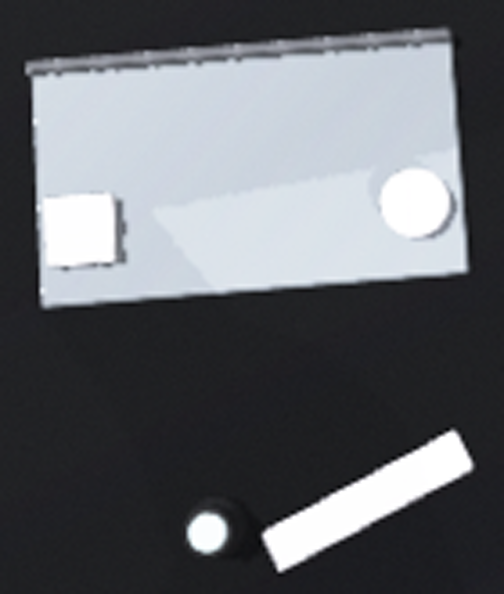

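View pics/c3.png

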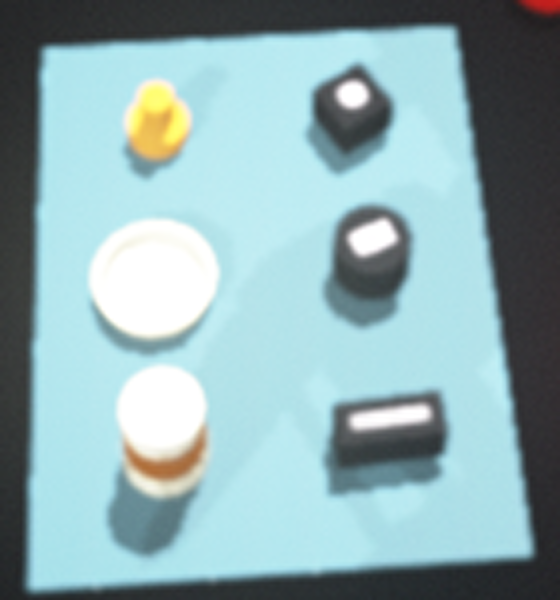

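View pics/wrist0.png

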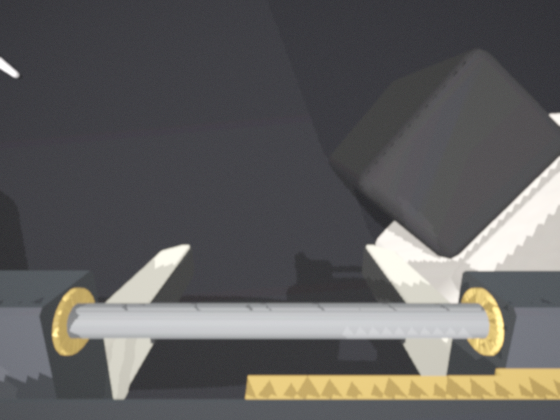

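The crops confirm it. The mount at (365,217) is a black cylinder with a steel rectangle, standing on the mat, while the one off the mat at (178,322) is a dark thing with a white disc and is not meant. Next I'll fit silhouettes in the top and side views.

```bash
cat >> h.py <<'E'
from scipy.optimize import minimize
S=6
def solid(kind,dims,z0,h):
    if kind=='c':
        a=np.linspace(0,2*np.pi,48,endpoint=False);b=np.c_[np.cos(a),np.sin(a)]*dims/2
    else: b=np.array([[1,1],[1,-1],[-1,-1],[-1,1]])*np.array(dims)/2
    return np.vstack([np.c_[b,np.full(len(b),z0)],np.c_[b,np.full(len(b),z0+h)]])
def place(P,x,y,a):
    c,s=np.cos(a),np.sin(a);return np.c_[P[:,0]*c-P[:,1]*s+x,P[:,0]*s+P[:,1]*c+y,P[:,2]]
def projs(d,P):
    T=d['camera_from_world'];q=(P@T[:3,:3].T+T[:3,3])@d['mtx'].T;return q[:,:2]/q[:,2:]
def mask_at(d,fn,u,v,r=30):
    """hull mask of the component of fn(img) nearest (u,v); upscaled window"""
    u0,v0=max(int(u)-r,0),max(int(v)-r,0)
    w=d['color'][v0:int(v)+r,u0:int(u)+r]
    w=cv2.resize(w,None,fx=S,fy=S,interpolation=cv2.INTER_LINEAR).astype(int)
    m=fn(w).astype(np.uint8)
    n,l,st,ce=cv2.connectedComponentsWithStats(m)
    pt=np.array([(u-u0)*S,(v-v0)*S]);ok=[i for i in range(1,n) if st[i,4]>200]
    dist=[np.min(np.linalg.norm(np.argwhere(l==i)[:,::-1]-pt,axis=1)) for i in ok]
    i=ok[int(np.argmin(dist))]
    c=np.argwhere(l==i)[:,::-1].astype(np.int32);H=cv2.convexHull(c)
    M=np.zeros(m.shape,np.uint8);cv2.fillConvexPoly(M,H,1)
    return M,(u0,v0)
def fit(views,P,x0,yaw=True):
    # views: list of (d,M,(u0,v0))
    def cost(p):
        c=0
        Q=place(P,p[0],p[1],p[2] if yaw else 0)
        for d,M,o in views:
            uv=(projs(d,Q)-np.array(o)+0.5)*S-0.5
            h=cv2.convexHull(uv.astype(np.float32))
            R=np.zeros(M.shape,np.uint8);cv2.fillConvexPoly(R,np.round(h*16).astype(np.int32),1,shift=4)
            c+=np.sum(R!=M)/max(M.sum(),1)
        return c
    best=None
    for a in ([0,.4,.8,1.2,-.4] if yaw is True else [x0[2] if len(x0)>2 else 0]):
        s=np.array([[x0[0],x0[1],a],[x0[0]+.008,x0[1],a],[x0[0],x0[1]+.008,a],[x0[0],x0[1],a+.25]])
        if not yaw: s=s[:3,:2]
        r=minimize(cost,s[0],method='Nelder-Mead',options=dict(initial_simplex=s,xatol=1e-5,fatol=1e-5,maxiter=300))
        if best is None or r.fun<best.fun: best=r
    return best
dark=lambda w:w.sum(2)<210
ROUND=solid('c',.040,.003,.028);SQ=solid('b',(.032,.032),.003,.026);LG=solid('b',(.022,.052),.003,.026)
E
python3 - <<'E'
from h import *
t=load('top0');s=load('side0')
for nm,P,ut,us,yaw in (('round',ROUND,(365,217),(292,303),False),('sq',SQ,(333,215),(288,267),True),('long',LG,(400,220),(297,347),True)):
    x0=unproj(t,*ut,.02)[:2]
    vt=(t,)+mask_at(t,dark,*ut,r=18); vs=(s,)+mask_at(s,dark,*us,r=24)
    print(nm,x0,[v[1].sum()/S/S for v in(vt,vs)])
    for v in ([vt],[vs],[vt,vs]):
        r=fit(v,P,x0,yaw);print('  ',r.x[:2].round(4),np.degrees(r.x[2:]).round(1),round(r.fun,3))
# weight, dish, jar, tray
print(t['color'][254,330],t['color'][258,364],t['color'][250,350],t['color'][210,180],t['color'][239,142],t['color'][245,180],t['color'][187,190])
E
```

```text
round [ 0.56365423 -0.24508026] [np.float64(163.25), np.float64(85.25)]
   [ 0.5651 -0.2439] [] 0.267
   [ 0.564  -0.2376] [] 3.906
   [ 0.5652 -0.2424] [] 4.203
sq [ 0.56783683 -0.15858996] [np.float64(121.02777777777777), np.float64(131.05555555555557)]
   [ 0.5688 -0.1576] [127.7] 0.324
   [ 0.5689 -0.1553] [-8.4] 1.371
   [ 0.5687 -0.1569] [-1.1] 1.831
long [ 0.55687661 -0.33963783] [np.float64(173.33333333333334), np.float64(120.69444444444444)]
   [ 0.5576 -0.3381] [89.2] 0.247
   [ 0.5555 -0.3344] [79.] 3.015
   [ 0.5565 -0.3376] [81.8] 3.297
[255 255 210] [255 255 255] [187 229 238] [207 214 224] [254 254 254] [219 227 234] [115 117 125]
```

```bash
python3 - <<'E'
from h import *
t=load('top0');s=load('side0')
print(s['color'][295:325,292].sum(1)); print(s['color'][340:365,297].sum(1)); print(t['color'][217,350:385].sum(1)); print(t['color'][212:240,370].sum(1))
for th in (250,330):
  dk=lambda w:w.sum(2)<th
  for nm,P,ut,us,yaw in (('round',ROUND,(365,217),(292,308),False),('sq',SQ,(333,215),(288,271),True),('long',LG,(400,220),(297,351),True)):
    x0=unproj(t,*ut,.02)[:2]
    vt=(t,)+mask_at(t,dk,*ut,r=18); vs=(s,)+mask_at(s,dk,*us,r=24)
    print(nm,x0,[v[1].sum()/S/S for v in(vt,vs)])
    for v in ([vt],[vs],[vt,vs]):
        r=fit(v,P,x0,yaw);print('  ',r.x[:2].round(4),np.degrees(r.x[2:]).round(1),round(r.fun,3))
E
```

```text
[437 697 765 765 764 765 765 748 574 356 282 279 266 233 201 199 195 202
 202 245 318 354 361 359 362 410 509 603 635 641]
[311 385 626 747 757 728 549 329 262 234 207 181 185 169 196 272 352 380
 384 389 396 478 608 651 659]
[673 654 647 647 649 648 501 225 148 176 183 184 183 382 756 765 765 765
 721 357 169 163 155 332 392 488 613 643 646 642 643 643 642 641 640]
[163 158 163 163 163 169 173 174 167 190 297 376 394 395 395 572 646 647
 648 646 645 647 647 650 648 649 652 647]
round [ 0.56365423 -0.24508026] [np.float64(172.88888888888889), np.float64(140.80555555555557)]
   [ 0.5646 -0.2438] [] 0.197
   [ 0.5651 -0.2389] [] 1.974
   [ 0.5651 -0.2435] [] 2.189
sq [ 0.56783683 -0.15858996] [np.float64(133.66666666666666), np.float64(191.55555555555554)]
   [ 0.568  -0.1577] [35.] 0.202
   [ 0.5687 -0.1546] [91.5] 0.674
   [ 0.5687 -0.1563] [27.9] 0.973
long [ 0.55687661 -0.33963783] [np.float64(188.11111111111111), np.float64(197.75)]
   [ 0.5567 -0.3386] [89.1] 0.149
   [ 0.5575 -0.3369] [78.8] 1.458
   [ 0.5566 -0.3385] [85.9] 1.656
round [ 0.56365423 -0.24508026] [np.float64(191.5277777777778), np.float64(358.8055555555556)]
   [ 0.5642 -0.2449] [] 0.081
   [ 0.5643 -0.2423] [] 0.173
   [ 0.5637 -0.2442] [] 0.263
sq [ 0.56783683 -0.15858996] [np.float64(150.22222222222223), np.float64(286.5833333333333)]
   [ 0.5688 -0.1581] [28.] 0.081
   [ 0.5687 -0.1553] [17.2] 0.159
   [ 0.5687 -0.1571] [27.] 0.286
long [ 0.55687661 -0.33963783] [np.float64(212.75), np.float64(478.27777777777777)]
   [ 0.5565 -0.3389] [-90.3] 0.039
   [ 0.5557 -0.3367] [88.7] 0.093
   [ 0.5564 -0.3384] [89.1] 0.202
```

```bash
python3 - <<'E'
from h import *
import itertools
t=load('top0');s=load('side0')
TR=np.array([[x,y,z] for x,z in((-.055,0),(-.055,.008),(.130,0),(.130,.018),(.122,.018)) for y in(-.16,.16)])
br=lambda w:w.sum(2)>180
print(t['color'][180:195,190].sum(1),t['color'][215,120:140].sum(1),s['color'][150,205:230].sum(1), s['color'][150,280:310].sum(1))
vt=(t,)+mask_at(t,br,190,222,r=68); vs=(s,)+mask_at(s,br,258,152,r=55)
cv2.imwrite('pics/m.png',vs[1]*255)
x0=unproj(t,190,225,.008)[:2]
for v in ([vt],[vs],[vt,vs]):
    r=fit(v,TR,[x0[0],x0[1],0.05],1);print('tray',r.x[:2].round(4),np.degrees(r.x[2:]).round(2),round(r.fun,4))
TRr=r.x
RB=solid('c',.05,.008,.012);SB=solid('b',(.05,.05),.008,.012)
for th in(725,745):
  bb=lambda w:w.sum(2)>th
  for nm,P,ut,us in(('rb',RB,(235,231),(252,183)),('sb',SB,(142,239),(234,120))):
    for d,u in((t,ut),(s,us)):
        v=(d,)+mask_at(d,bb,*u,r=18);x0=unproj(d,*u,.02)[:2]
        r=fit([v],P,[x0[0],x0[1],0],True if nm=='sb' else False);print(nm,r.x[:2].round(4),np.degrees(r.x[2:]).round(1),round(r.fun,3))
c,sn=np.cos(TRr[2]),np.sin(TRr[2])
print('pred +y end',TRr[0]-.125*sn,TRr[1]+.125*c,'-y end',TRr[0]+.125*sn,TRr[1]-.125*c)
E
```

```text
[ 98 103 106 101 101 103 134 357 450 368 317 547 645 642 643] [102 104 107 105 104 101 103 101 106 365 600 656 656 659 656 656 659 659
 659 659] [121 118 119 115 113 118 122 117 129 120 124 121 122 127 156 257 431 551
 578 583 583 583 580 581 586] [550 551 547 550 551 549 546 508 413 326 324 365 340 250 163 128 129 128
 127 131 125 122 115 120 121 113 120 116 116 114]
tray [0.5089 0.23  ] [5.6] 0.0282
tray [0.5077 0.2328] [5.87] 0.0465
tray [0.5085 0.2313] [5.82] 0.085
rb [0.5217 0.1066] [] 0.056
rb [0.5224 0.1212] [] 0.366
sb [0.498  0.3568] [93.] 0.111
sb [0.4976 0.3735] [-1.1] 0.581
rb [0.5219 0.1066] [] 0.117
rb [0.5225 0.123 ] [] 0.538
sb [0.4981 0.3568] [0.8] 0.175
sb [0.5007 0.3775] [89.] 1.04
pred +y end 0.495790380475462 0.35563268626079025 -y end 0.5211556115497757 0.1069228049682556
```

```bash
sleep 0; ls pics
```

```text
c1.png
c2.png
c3.png
m.png
side0.npz
side0.png
top0.npz
top0.png
wrist0.npz
wrist0.png
```

Emit:
arm_command --increments '[0,0,0,0,-1,0,1,0,0,0,0,-1,0,1,0,0,0,0,-1,0,1,0,0,0,0,-1,0,1,0,0,0,0,-1,0,1,0,0,0,0,-1,0,1,0,0,0,0,-1,0,1,0,0,0,0,-1,0,1,0,0,0,0,-1,0,1,0,0,0,0,-1,0,1]'

```text
t: 1.15
ee_pos: [0.2695, -0.6188, 0.2183]
eef_rot: [-90.0, 0.0, -106.3]
force: [0.0, -0.7, 0.2]
finger_gap: 0.0931
```

Emit:
arm_command --increments '[0,0,0,0,-1,0,1,0,0,0,0,-1,0,1,0,0,0,0,-1,0,1,0,0,0,0,-1,0,1,0,0,0,0,-0.44,0,1,0,0,0,0,0,0,1]'

```text
t: 1.75
ee_pos: [0.2695, -0.6188, 0.2184]
eef_rot: [-90.0, 0.0, -84.2]
force: [0.1, -0.3, -0.2]
finger_gap: 0.0929
```

```bash
cat >> h.py <<'E'
from scipy.spatial.transform import Rotation as Ro
def go(x,y,z,jaw=None):
    s=arm.sense();p=s['ee_pos'];R=Ro.from_euler('xyz',s['eef_rot'],degrees=True).as_matrix()
    if jaw is not None:
        Rt=Ro.from_euler('xyz',[-90,0,jaw-90],degrees=True).as_matrix()
        rv=np.degrees(Ro.from_matrix(R.T@Rt).as_rotvec())/5
    else: rv=0
    print('t',round(s['t'],2),'pos',p.round(4),'rot',s['eef_rot'].round(2),'gap',round(s['finger_gap'],4),'F',s['force'].round(1))
    print('shift units (now axes)',(R.T@(np.array([x,y,z])-p)/.04).round(3),'turn units',np.round(rv,3))
    if jaw is not None: print('shift units in turned axes',(Rt.T@(np.array([x,y,z])-p)/.04).round(3))
E
python3 -c "
from h import *
go(.53,-.2435,.22,5.75)"
```

```text
t 1.75 pos [ 0.2695 -0.6188  0.2184] rot [-9.001e+01  2.000e-02 -8.423e+01] gap 0.0929 F [ 0.1 -0.3 -0.2]
shift units (now axes) [-8.68  -0.038  7.422] turn units [ 0.001  0.004 -0.005]
shift units in turned axes [-8.683 -0.041  7.419]
```

Emit:
arm_command --increments '[-0.868,0,0.742,0,0,0,1,-0.868,0,0.742,0,0,0,1,-0.868,0,0.742,0,0,0,1,-0.868,0,0.742,0,0,0,1,-0.868,0,0.742,0,0,0,1,-0.868,0,0.742,0,0,0,1,-0.868,0,0.742,0,0,0,1,-0.868,0,0.742,0,0,0,1,-0.868,0,0.742,0,0,0,1,-0.868,0,0.742,0,0,0,1]'

```text
t: 2.75
ee_pos: [0.5309, -0.242, 0.2187]
eef_rot: [-90.0, -0.0, -84.4]
force: [0.8, -0.2, 0.2]
finger_gap: 0.093
```

Emit:
arm_command --increments '[0,0,0,0,0,0,1,0,0,0,0,0,0,1]'

```text
t: 2.95
ee_pos: [0.5304, -0.243, 0.2184]
eef_rot: [-90.0, 0.0, -84.2]
force: [-0.2, -0.5, -0.0]
finger_gap: 0.093
```

```bash
python3 -c "
from h import *
go(.564,-.2435,.1,5.75)
d=snap('wrist','w1.png')
for p in ((.564,-.2435,.031),(.5687,-.1567,.029),(.556,-.338,.029)): print(proj(d,p))"
```

```text
t 2.95 pos [ 0.5304 -0.243   0.2184] rot [-90.02   0.   -84.22] gap 0.093 F [-0.2 -0.5 -0. ]
shift units (now axes) [0.097 2.961 0.835] turn units [ 0.005  0.006 -0.001]
shift units in turned axes [0.096 2.961 0.834]
[308.01351657 195.85214135]
[322.61273999 114.78798098]
[291.29272112 272.5678865 ]
```

View pics/w1.png

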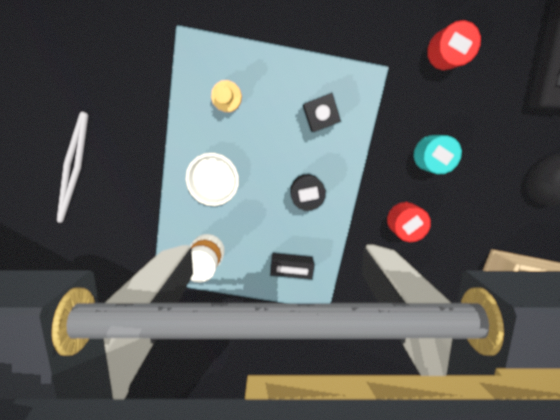

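The wrist view shows the square mount at (322,112), round (308,192), long (293,266), weight (227,96), dish (212,180) and jar (205,258). The predicted pixels agree to within a few px. I'll refine from this image.

```bash
python3 - <<'E'
from h import *
d=load('w1');t=load('top0')
c=d['color'];print(c[192,285:335].sum(1))
for th in(180,220):
  dk=lambda w:w.sum(2)<th
  for nm,P,u,x0,yaw in(('round',ROUND,(300,205),(.564,-.2435),False),('sq',SQ,(322,125),(.5687,-.1567),True),('long',LG,(292,258),(.556,-.338),True)):
    v=(d,)+mask_at(d,dk,*u,r=32); r=fit([v],P,x0,yaw);print(nm,r.x[:2].round(4),np.degrees(r.x[2:]).round(1),round(r.fun,3))
# weight: knob top / dish / jar
for nm,u,z in(('weight',(224,95),.039),('dish',(212,180),.017),('jar',(202,265),.058)): print(nm,unproj(d,*u,z)[:2].round(4))
for nm,u,z in(('weight',(330,254),.025),('dish',(364,258),.017),('jar',(402.5,259.5),.058)): print(nm,'top',unproj(t,*u,z)[:2].round(4))
o=cv2.resize(c[70:300,160:360,::-1],None,fx=3,fy=2.6,interpolation=cv2.INTER_CUBIC);cv2.imwrite('pics/c4.png',o)
E
```

```text
[491 447 425 408 368 267 191 189 183 193 192 195 277 482 641 708 724 728
 727 731 728 729 731 730 728 729 730 731 731 732 728 700 611 432 249 192
 197 187 193 213 314 448 526 558 571 580 587 586 586 586]
round [ 0.504  -0.1965] [] 1.0
sq [ 0.5403 -0.1048] [35.5] 1.0
long [ 0.5537 -0.3319] [-88.2] 0.664
round [ 0.5628 -0.2388] [] 0.216
sq [ 0.5515 -0.1685] [57.8] 2.237
long [ 0.5548 -0.3338] [92.1] 0.226
weight [ 0.4668 -0.1482]
dish [ 0.4549 -0.239 ]
jar [ 0.4562 -0.3253]
weight top [ 0.4629 -0.1501]
dish top [ 0.4536 -0.2422]
jar top [ 0.4509 -0.3338]
```

View pics/c4.png

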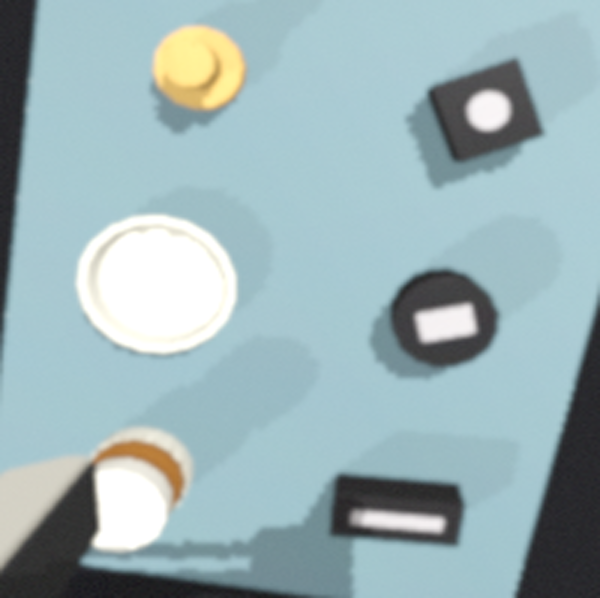

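```bash
python3 - <<'E'
from h import *
d=load('w1')
for th in(270,310):
  dk=lambda w:w.sum(2)<th
  for nm,P,u,x0,yaw in(('round',ROUND,(300,205),(.564,-.2435),False),('sq',SQ,(322,125),(.5687,-.1567),True),('long',LG,(292,258),(.556,-.338),True)):
    M=mask_at(d,dk,*u,r=32);v=(d,)+M; r=fit([v],P,x0,yaw);print(nm,M[0].sum()/36,r.x[:2].round(4),np.degrees(r.x[2:]).round(1),round(r.fun,3))
E
```

```text
round 979.4444444444445 [ 0.5625 -0.2396] [] 0.148
sq 906.3888888888889 [ 0.5671 -0.1539] [29.8] 0.162
long 969.4444444444445 [ 0.5552 -0.3334] [92.1] 0.155
round 1019.6944444444445 [ 0.5626 -0.2403] [] 0.109
sq 962.0277777777778 [ 0.5674 -0.1546] [28.5] 0.097
long 1015.2222222222222 [ 0.5556 -0.3338] [-87.7] 0.103
```

Emit:
arm_command --increments '[0.08,0,0.835,0,0,0,0.7,0,1,0,0,0,0,0.7,0,1,0,0,0,0,0.7,0,1,0,0,0,0,0.7,0,1,0,0,0,0,0.7,0,0.8,0,0,0,0,0.7,0,0.46,0,0,0,0,0.7,0,0,0,0,0,0,0.7]'

```text
t: 3.8
ee_pos: [0.562, -0.2444, 0.0059]
eef_rot: [-90.2, 0.1, -84.4]
force: [0.2, 1.0, 0.8]
finger_gap: 0.0647
```

```bash
python3 -c "
from h import *
go(.564,-.243,.008,5.75)
d=snap('wrist','w2.png')"
```

```text
t 3.8 pos [ 0.562  -0.2444  0.0059] rot [-9.017e+01  9.000e-02 -8.440e+01] gap 0.0647 F [0.2 1.  0.8]
shift units (now axes) [-0.031 -0.052  0.054] turn units [ 0.034 -0.029 -0.019]
shift units in turned axes [-0.03  -0.052  0.054]
```

View pics/w2.png

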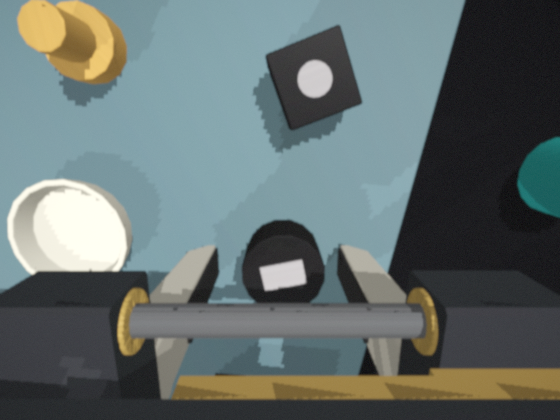

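The round mount lies between the fingers, centred at about u=283 against a finger midpoint of 278. I'll close the fingers.

Emit:
arm_command --increments '[0,0,0,0,0,0,0.7,0,0,0,0,0,0,0,0,0,0,0,0,0,0,0,0,0,0,0,0,0,0,0,0,0,0,0,0,0,0,0,0,0,0,0,0,0,0,0,0,0,0]'

```text
t: 4.55
ee_pos: [0.5639, -0.2436, 0.0087]
eef_rot: [-90.0, -0.0, -84.3]
force: [-1.5, 1.1, 4.9]
finger_gap: 0.0394
```

```bash
python3 -c "
from h import *
go(.5083,.2314,.15,5.75)
d=snap('wrist','w3.png')"
```

```text
t 4.55 pos [ 0.5639 -0.2436  0.0087] rot [-8.998e+01 -1.000e-02 -8.426e+01] gap 0.0394 F [-1.5  1.1  4.9]
shift units (now axes) [-11.954  -3.537  -0.193] turn units [-0.005 -0.002  0.003]
shift units in turned axes [-11.955  -3.534  -0.193]
```

View pics/w3.png

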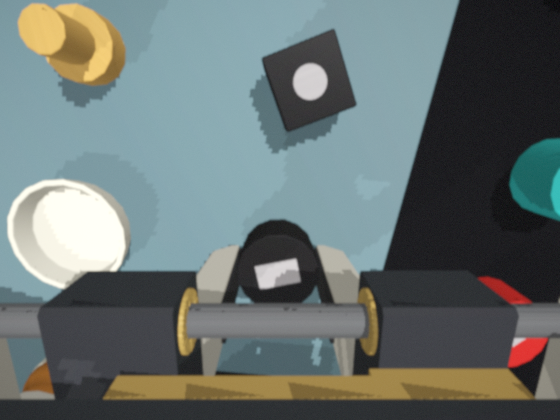

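Emit:
arm_command --increments '[0,-0.5,0,0,0,0,0,0,-1,0,0,0,0,0,0,-1,0,0,0,0,0,0,-1,0,0,0,0,0,-0.5,0,0,0,0,0,0,-1,0,0,0,0,0,0,-1,0,0,0,0,0,0,-1,0,0,0,0,0,0,-1,0,0,0,0,0,0,-1,0,0,0,0,0,0]'

```text
t: 5.6
ee_pos: [0.5409, -0.0229, 0.1474]
eef_rot: [-90.0, 0.0, -84.3]
force: [0.9, 0.3, -0.7]
finger_gap: 0.0392
```

Emit:
arm_command --increments '[-1,0,0,0,0,0,0,-1,0,0,0,0,0,0,-1,0,0,0,0,0,0,-1,0,0,0,0,0,0,-1,0,-0.2,0,0,0,0,-0.5,0,0,0,0,0,0,0,0,0,0,0,0,0,0,0,0,0,0,0,0]'

```text
t: 6.4
ee_pos: [0.5113, 0.1936, 0.1475]
eef_rot: [-90.1, -0.0, -84.2]
force: [0.1, -0.4, -0.9]
finger_gap: 0.0394
```

```bash
python3 -c "
from h import *
go(.5083,.2314,.013,5.75)
d=snap('wrist','w4.png')"
```

```text
t 6.4 pos [0.5113 0.1936 0.1475] rot [-9.005e+01 -2.000e-02 -8.420e+01] gap 0.0394 F [ 0.1 -0.4 -0.9]
shift units (now axes) [-0.95   3.362  0.023] turn units [0.01  0.01  0.004]
shift units in turned axes [-0.949  3.363  0.019]
```

View pics/w4.png

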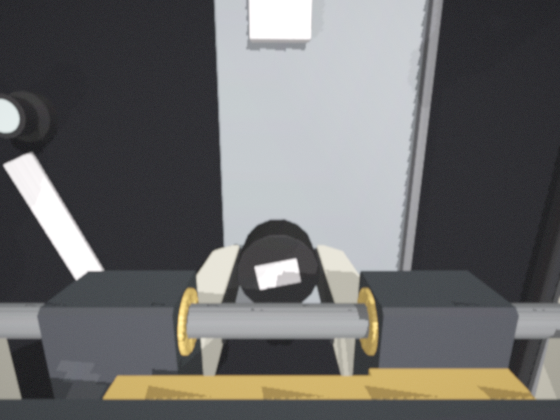

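Emit:
arm_command --increments '[-0.95,0,0.02,0,0,0,0,0,0.9,0,0,0,0,0,0,0.9,0,0,0,0,0,0,0.8,0,0,0,0,0,0,0.5,0,0,0,0,0,0,0.1,0,0,0,0,0,0,0,0,0,0,0,0,0,0,0,0,0,0,0]'

```text
t: 7.25
ee_pos: [0.5096, 0.2311, 0.0216]
eef_rot: [-89.9, 0.0, -84.3]
force: [0.7, 0.2, -1.3]
finger_gap: 0.0392
```

```bash
python3 -c "
from h import *
go(.5083,.2314,.0138,5.75)
d=snap('side','s5.png');d=snap('top','t5.png')
a=load('s5')['color'][90:210,190:320,::-1];b=load('t5')['color'][170:290,110:270,::-1]
cv2.imwrite('pics/c5.png',np.hstack([cv2.resize(a,(420,400)),cv2.resize(b,(380,400))]))"
```

```text
t 7.25 pos [0.5096 0.2311 0.0216] rot [-8.991e+01  2.000e-02 -8.430e+01] gap 0.0392 F [ 0.7  0.2 -1.3]
shift units (now axes) [-0.009  0.196 -0.031] turn units [-0.018 -0.01  -0.005]
shift units in turned axes [-0.01   0.196 -0.031]
```

View pics/c5.png

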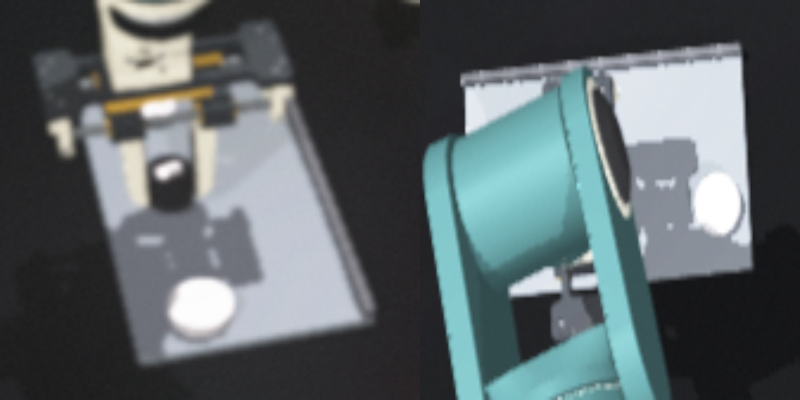

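The round mount is held just over the middle of the tray. I'll lower it the rest of the way and release.

Emit:
arm_command --increments '[0,0.1,-0.02,0,0,0,0,0,0.08,0,0,0,0,0,0,0,0,0,0,0,0,0,0,0,0,0,0,0]'

```text
t: 7.75
ee_pos: [0.5082, 0.2314, 0.0134]
eef_rot: [-90.0, 0.0, -84.3]
force: [-0.4, -0.0, 4.0]
finger_gap: 0.0397
```

```bash
python3 -c "
from h import *
go(.5083,.2314,.0138,5.75)"
```

```text
t 7.75 pos [0.5082 0.2314 0.0134] rot [-8.997e+01  1.000e-02 -8.426e+01] gap 0.0397 F [-0.4 -0.   4. ]
shift units (now axes) [-0.001 -0.011  0.004] turn units [-0.007 -0.002 -0.002]
shift units in turned axes [-0.001 -0.011  0.004]
```

Emit:
arm_command --increments '[0,0,0,0,0,0,0.7,0,0,0,0,0,0,0.7,0,0,0,0,0,0,0.7,0,-0.5,0,0,0,0,0.7,0,-1,0,0,0,0,0.7,0,-1,0,0,0,0,0.7,0,-1,0,0,0,0,0.7,0,-1,0,0,0,0,0.7,0.5,-0.5,0,0,0,0,0.7,1,0,0,0,0,0,0.7]'

```text
t: 8.75
ee_pos: [0.5147, 0.1725, 0.2165]
eef_rot: [-89.7, 0.1, -84.1]
force: [0.4, 0.0, -0.3]
finger_gap: 0.0649
```

Emit:
arm_command --increments '[1,-1,0,0,0,0,0.7,0,0,0,0,0,0,0.7,0,0,0,0,0,0,0.7]'

```text
t: 9.05
ee_pos: [0.5178, 0.1359, 0.2489]
eef_rot: [-89.9, 0.0, -84.3]
force: [0.2, -0.2, 0.1]
finger_gap: 0.0654
```

```bash
python3 -c "
from h import *
go(.5687,-.1567,.22,28)
d=snap('wrist','w6.png');snap('side','s6.png');snap('top','t6.png')"
```

```text
t 9.05 pos [0.5178 0.1359 0.2489] rot [-8.993e+01  2.000e-02 -8.435e+01] gap 0.0654 F [ 0.2 -0.2  0.1]
shift units (now axes) [7.405 0.72  0.546] turn units [-1.40e-02 -4.47e+00 -1.00e-03]
shift units in turned axes [ 7.056  0.721 -2.31 ]
```

View pics/w6.png

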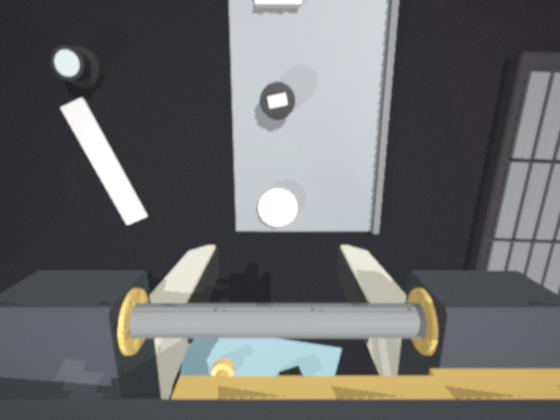

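View pics/s6.png

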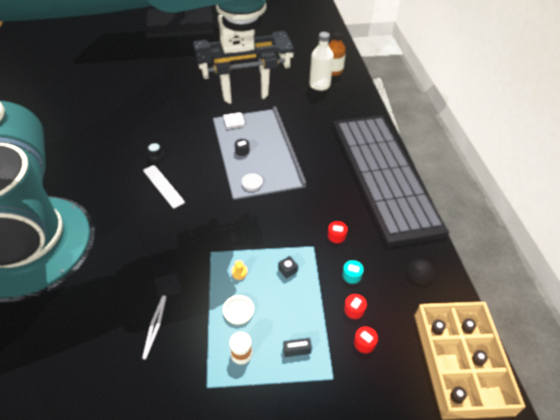

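The wrist view shows the round mount upright at (277,101) and the round block at (278,207). The square block is cut off at the top of the picture. The side view shows the mount at (242,147). I'll measure it against the tray.

```bash
cat >> h.py <<'E'
def on(P): return P+np.array([0,0,.005])
TR=np.array([[x,y,z] for x,z in((-.055,0),(-.055,.008),(.130,0),(.130,.018),(.122,.018)) for y in(-.16,.16)])
RB=solid('c',.05,.008,.012)
def intray(tr,p):
    c,s=np.cos(tr[2]),np.sin(tr[2]);q=np.array(p[:2])-tr[:2];return np.round([c*q[0]+s*q[1],-s*q[0]+c*q[1]],4)
E
python3 - <<'E'
from h import *
s=load('s6');w=load('w6');t=load('top0')
vs=(s,)+mask_at(s,lambda w:w.sum(2)>180,258,152,r=55)
rs=fit([vs],TR,[.5083,.2314,.1],1).x;print('tray side',rs)
for th in(270,330):
    for nm,d,u in(('side',s,(242,150)),('wrist',w,(277,115))):
        M=mask_at(d,lambda q:q.sum(2)<th,*u,r=26);r=fit([(d,)+M],on(ROUND),(.5083,.2314),False);print(nm,th,r.x,round(r.fun,3),'side-tray rel',intray(rs,r.x))
M=mask_at(w,lambda q:q.sum(2)>725,278,207,r=32);r=fit([(w,)+M],RB,(.521,.107),False);print('rb wrist',r.x,r.fun)
E
```

```text
tray side [0.50864676 0.23242067 0.10556549]
side 270 [0.50760928 0.23505231] 0.454 side-tray rel [-0.0008  0.0027]
wrist 270 [0.4683 0.2654] 1.0 side-tray rel [-0.0366  0.037 ]
side 330 [0.50709812 0.23181625] 0.091 side-tray rel [-0.0016 -0.0004]
wrist 330 [0.50741658 0.23461897] 0.105 side-tray rel [-0.001   0.0023]
rb wrist [0.5207763  0.10663927] 0.1079007743045598
```

View pics/t6.png

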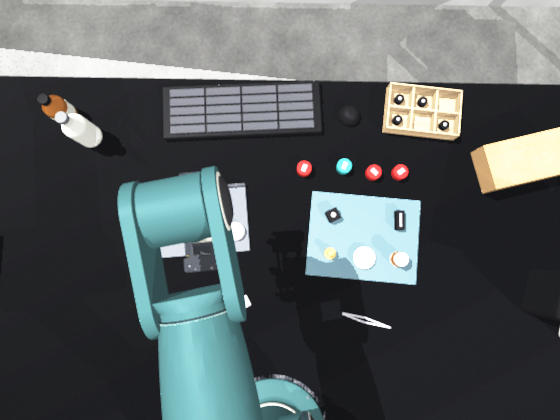

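Emit:
arm_command --increments '[0,0,0,0,-0.9,0,0.65,0,0,0,0,-0.9,0,0.65,0,0,0,0,-0.9,0,0.65,0,0,0,0,-0.9,0,0.65,0,0,0,0,-0.87,0,0.65,0.88,0,-0.29,0,0,0,0.65,0.88,0,-0.29,0,0,0,0.65,0.88,0,-0.29,0,0,0,0.65,0.88,0,-0.29,0,0,0,0.65,0.88,0,-0.29,0,0,0,0.65]'

```text
t: 10.2
ee_pos: [0.5492, -0.0468, 0.2474]
eef_rot: [-90.1, 0.0, -61.8]
force: [-0.2, 0.0, -0.4]
finger_gap: 0.0605
```

Emit:
arm_command --increments '[0.88,0,-0.29,0,0,0,0.65,0.88,0,-0.29,0,0,0,0.65,0.88,0,-0.29,0,0,0,0.65,0,1,0,0,0,0,0.65,0,1,0,0,0,0,0.65,0,0,0,0,0,0,0.65,0,0,0,0,0,0,0.65]'

```text
t: 10.9
ee_pos: [0.5682, -0.155, 0.1685]
eef_rot: [-90.1, 0.1, -61.9]
force: [0.9, 0.0, 0.6]
finger_gap: 0.0606
```

```bash
python3 - <<'E'
from h import *
go(.5687,-.1567,.008,28)
w=snap('wrist','w7.png');t=snap('top','t7.png')
vt=(t,)+mask_at(t,lambda w:w.sum(2)>180,190,222,r=68)
rt=fit([vt],TR,[.5083,.2314,.1],1).x;print('tray top',rt)
for th in(300,330,400):
    M=mask_at(t,lambda q:q.sum(2)<th,189,234,r=16);r=fit([(t,)+M],on(ROUND),(.5083,.2314),False);print(th,r.x,round(r.fun,3),'rel',intray(rt,r.x))
cv2.imwrite('pics/c7.png',np.vstack([cv2.resize(t['color'][170:290,110:270,::-1],(560,420))]))
M=mask_at(w,lambda q:q.sum(2)<300,275,240,r=60);cv2.imwrite('pics/m7.png',M[0]*255)
r=fit([(w,)+M],SQ,(.5687,-.1567),True);print('sq',r.x[:2],np.degrees(r.x[2]),r.fun)
E
```

```text
t 10.9 pos [ 0.5682 -0.155   0.1685] rot [-9.006e+01  6.000e-02 -6.186e+01] gap 0.0606 F [0.9 0.  0.6]
shift units (now axes) [ 0.047  4.014 -0.005] turn units [ 0.012  0.028 -0.012]
shift units in turned axes [ 0.042  4.014 -0.009]
tray top [0.50921559 0.23033258 0.09856715]
300 [0.50898293 0.22946645] 0.175 rel [-0.0003 -0.0008]
330 [0.50766178 0.22904525] 0.125 rel [-0.0017 -0.0011]
400 [0.50799625 0.22868532] 0.062 rel [-0.0014 -0.0015]
sq [ 0.56750223 -0.15391577] 22.464276466002907 0.11681855840927921
```

View pics/w7.png

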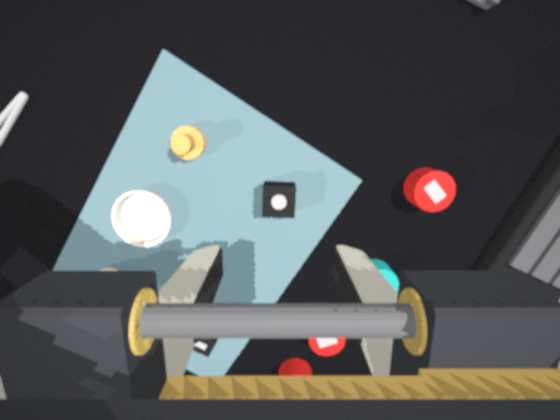

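View pics/c7.png

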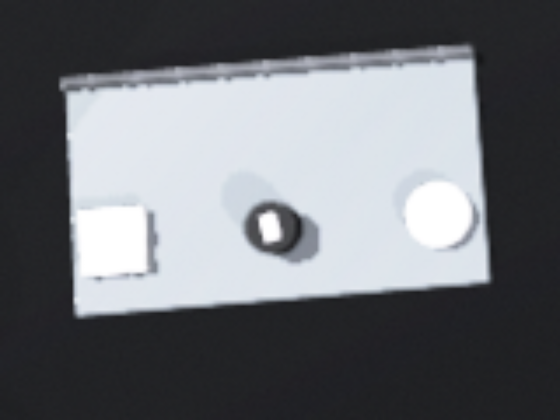

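The round mount stands in the row within about 1.5 mm. The square mount at (279,200) is lined up with the jaws, so I'll descend and grip it.

Emit:
arm_command --increments '[0.03,1,0,0,0,0,0.65,0,1,0,0,0,0,0.65,0,1,0,0,0,0,0.65,0,0.7,0,0,0,0,0.65,0,0.3,0,0,0,0,0.65,0,0,0,0,0,0,0.65,0,0,0,0,0,0,0,0,0,0,0,0,0,0,0,0,0,0,0,0,0,0,0,0,0,0,0,0]'

```text
t: 12.0
ee_pos: [0.5692, -0.157, 0.0094]
eef_rot: [-89.9, -0.1, -61.9]
force: [-0.2, 0.7, -0.5]
finger_gap: 0.0332
```

Emit:
arm_command --increments '[0,0,0,0,0,0,0,0,0,0,0,0,0,0]'

```text
t: 12.2
ee_pos: [0.5692, -0.1569, 0.0093]
eef_rot: [-90.0, -0.0, -61.9]
force: [-1.4, 0.9, 5.9]
finger_gap: 0.0315
```

```bash
python3 - <<'E'
from h import *
go(.5148,.1691,.15,5.75)
w=snap('wrist','w8.png')
E
```

```text
t 12.2 pos [ 0.5692 -0.1569  0.0093] rot [-8.996e+01 -4.000e-02 -6.191e+01] gap 0.0315 F [-1.4  0.9  5.9]
shift units (now axes) [-7.828 -3.522  2.641] turn units [-0.01   4.467  0.006]
shift units in turned axes [-8.246 -3.518 -0.536]
```

View pics/w8.png

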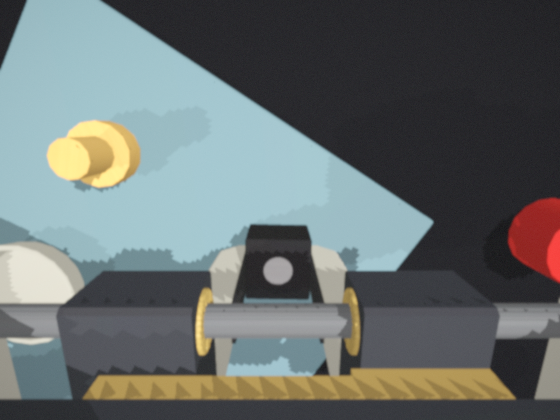

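Emit:
arm_command --increments '[0,-0.5,0,0,0,0,0,0,-1,0,0,0,0,0,0,-1,0,0,0,0,0,0,-1,0,0,0,0,0,0,0,0,0,0.9,0,0,0,0,0,0,0.9,0,0,0,0,0,0,0.9,0,0,0,0,0,0,0.9,0,0,0,0,0,0,0.867,0,0,-1,0,-0.07,0,0,0,0]'

```text
t: 13.25
ee_pos: [0.5621, -0.1193, 0.1481]
eef_rot: [-90.0, -0.0, -84.6]
force: [0.2, -0.1, -1.2]
finger_gap: 0.0321
```

Emit:
arm_command --increments '[-1,0,-0.07,0,0,0,0,-1,0,-0.07,0,0,0,0,-1,0,-0.07,0,0,0,0,-1,0,-0.07,0,0,0,0,-1,0,-0.07,0,0,0,0,-1,0,-0.07,0,0,0,0,-1,0,-0.03,0,0,0,0,-0.25,0,0,0,0,0,0,0,0,0,0,0,0,0,0,0,0,0,0,0,0]'

```text
t: 14.25
ee_pos: [0.5151, 0.1687, 0.1483]
eef_rot: [-90.0, -0.0, -84.2]
force: [-0.3, -0.2, -0.6]
finger_gap: 0.0318
```

```bash
python3 - <<'E'
from h import *
go(.5155,.1691,.0148,5.75)
w=snap('wrist','w9.png')
E
```

```text
t 14.25 pos [0.5151 0.1687 0.1483] rot [-9.001e+01 -2.000e-02 -8.424e+01] gap 0.0318 F [-0.3 -0.2 -0.6]
shift units (now axes) [-0.01   3.338  0.012] turn units [0.002 0.001 0.005]
shift units in turned axes [-0.009  3.338  0.011]
```

View pics/w9.png

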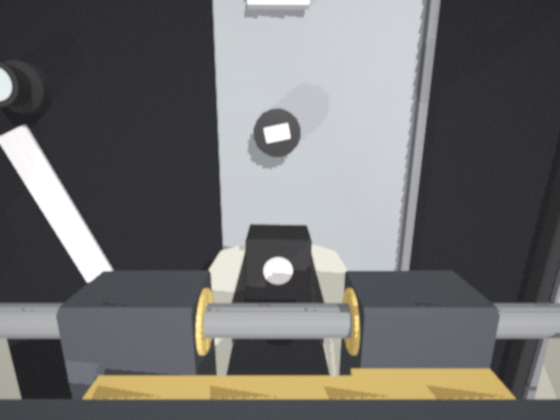

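The held square mount (u 278), the round mount (u 277) and the square block (u 279) are in line. I'll lower it.

Emit:
arm_command --increments '[0,0.9,0.01,0,0,0,0,0,0.9,0,0,0,0,0,0,0.8,0,0,0,0,0,0,0.5,0,0,0,0,0,0,0.15,0,0,0,0,0,0,0.06,0,0,0,0,0,0,0,0,0,0,0,0,0,0,0,0,0,0,0]'

```text
t: 15.1
ee_pos: [0.5161, 0.1694, 0.0173]
eef_rot: [-89.9, 0.0, -84.3]
force: [-0.4, 0.6, -0.4]
finger_gap: 0.0318
```

```bash
python3 - <<'E'
from h import *
go(.5155,.1691,.0143,5.75)
E
```

```text
t 15.1 pos [0.5161 0.1694 0.0173] rot [-8.990e+01  2.000e-02 -8.426e+01] gap 0.0318 F [-0.4  0.6 -0.4]
shift units (now axes) [ 0.007  0.075 -0.016] turn units [-0.02  -0.003 -0.003]
shift units in turned axes [ 0.007  0.075 -0.016]
```

Emit:
arm_command --increments '[0,0.03,-0.01,0,0,0,0,0,0,0,0,0,0,0,0,0,0,0,0,0,0]'

```text
t: 15.4
ee_pos: [0.5151, 0.1695, 0.0151]
eef_rot: [-90.0, 0.0, -84.2]
force: [0.3, 0.3, -0.7]
finger_gap: 0.0315
```

```bash
python3 - <<'E'
from h import *
go(.5155,.1691,.0143,5.75)
E
```

```text
t 15.4 pos [0.5151 0.1695 0.0151] rot [-89.98   0.   -84.24] gap 0.0315 F [ 0.3  0.3 -0.7]
shift units (now axes) [0.011 0.019 0.01 ] turn units [-0.004  0.002 -0.001]
shift units in turned axes [0.011 0.019 0.01 ]
```

Emit:
arm_command --increments '[0.01,0.025,0.01,0,0,0,0,0,0,0,0,0,0,0,0,0,0,0,0,0,0.65,0,0,0,0,0,0,0.65,0,0,0,0,0,0,0.65,0,-0.5,0,0,0,0,0.65,0,-1,0,0,0,0,0.65,0,-1,0,0,0,0,0.65,0,-1,0,0,0,0,0.65,0,-1,0,0,0,0,0.65]'

```text
t: 16.4
ee_pos: [0.5152, 0.169, 0.1955]
eef_rot: [-90.0, -0.0, -84.2]
force: [0.3, 0.0, 0.3]
finger_gap: 0.0605
```

Emit:
arm_command --increments '[1,-0.5,0,0,0,0,0.65,1,0,0,0,0,0,0.65,0,0,0,0,0,0,0.65,0,0,0,0,0,0,0.65]'

```text
t: 16.8
ee_pos: [0.5235, 0.0889, 0.2137]
eef_rot: [-90.0, 0.0, -84.3]
force: [-0.6, 0.0, 0.0]
finger_gap: 0.0605
```

```bash
python3 - <<'E'
from h import *
go(.556,-.3368,.2,-90.5)
w=snap('wrist','w10.png')
E
```

```text
t 16.8 pos [0.5235 0.0889 0.2137] rot [-9.000e+01  1.000e-02 -8.434e+01] gap 0.0605 F [-0.6  0.   0. ]
shift units (now axes) [10.671  0.341 -0.24 ] turn units [ 2.0000e-03  1.9231e+01 -1.0000e-03]
shift units in turned axes [-0.906  0.342 10.635]
```

View pics/w10.png

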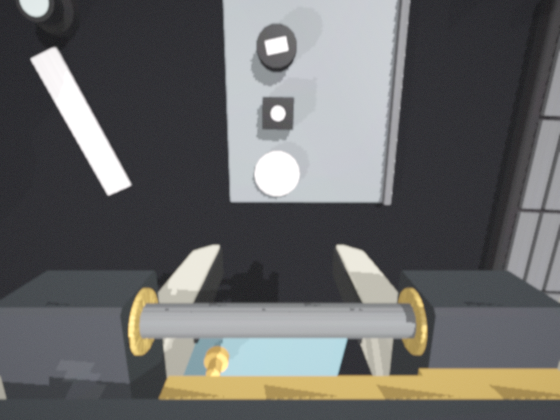

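The square mount (277,113) stands between the round mount (277,45) and the round block (277,173), in line. Next is the long mount.

Emit:
arm_command --increments '[1,0,-0.022,0,1,0,0.55,0,0,0,0,1,0,0.55,0,0,0,0,1,0,0.55,0,0,0,0,1,0,0.55,0,0,0,0,1,0,0.55,0,0,0,0,1,0,0.55,0,0,0,0,1,0,0.55,0,0,0,0,1,0,0.55,0,0,0,0,1,0,0.55,0,0,0,0,1,0,0.55]'

```text
t: 17.85
ee_pos: [0.5265, 0.0507, 0.2134]
eef_rot: [-90.0, -0.0, -134.4]
force: [0.1, 0.1, 0.2]
finger_gap: 0.0511
```

Emit:
arm_command --increments '[0,0,0,0,1,0,0.55,0,0,0,0,1,0,0.55,0,0,0,0,1,0,0.55,0,0,0,0,1,0,0.55,0,0,0,0,1,0,0.55,0,0,0,0,1,0,0.55,0,0,0,0,1,0,0.55,0,0,0,0,1,0,0.55,0,0,0,0,1,0,0.55,0,0,0,0,0.14,0,0.55]'

```text
t: 18.85
ee_pos: [0.5265, 0.0506, 0.2134]
eef_rot: [-90.0, -0.0, -180.0]
force: [-0.2, -0.6, 0.5]
finger_gap: 0.0512
```

```bash
python3 - <<'E'
from h import *
go(.556,-.3368,.2,-90)
E
```

```text
t 18.85 pos [0.5265 0.0506 0.2134] rot [-9.0010e+01 -3.0000e-02 -1.7999e+02] gap 0.0512 F [-0.2 -0.6  0.5]
shift units (now axes) [-0.735  0.334  9.685] turn units [0.002 0.003 0.007]
shift units in turned axes [-0.738  0.336  9.685]
```

Emit:
arm_command --increments '[-0.074,0,0.97,0,0,0,0.55,-0.074,0,0.97,0,0,0,0.55,-0.074,0,0.97,0,0,0,0.55,-0.074,0,0.97,0,0,0,0.55,-0.074,0,0.97,0,0,0,0.55,-0.074,0,0.97,0,0,0,0.55,-0.074,0,0.97,0,0,0,0.55,-0.074,0,0.97,0,0,0,0.55,-0.074,0,0.97,0,0,0,0.55,-0.074,0,0.955,0,0,0,0.55]'

```text
t: 19.85
ee_pos: [0.5569, -0.3388, 0.2134]
eef_rot: [-90.0, -0.0, -179.8]
force: [-0.1, -0.2, 0.8]
finger_gap: 0.0508
```

Emit:
arm_command --increments '[0,1,0,0,0,0,0.55,0,0.5,0,0,0,0,0.55,0,0,0,0,0,0,0.55]'

```text
t: 20.15
ee_pos: [0.5558, -0.3367, 0.15]
eef_rot: [-90.2, -0.3, -179.8]
force: [-0.5, 0.1, 0.0]
finger_gap: 0.0513
```

```bash
python3 - <<'E'
from h import *
go(.556,-.3368,.008,-90)
w=snap('wrist','w11.png')
for th in(250,300):
    M=mask_at(w,lambda q:q.sum(2)<th,279,215,r=50);r=fit([(w,)+M],LG,(.556,-.337),True);print(r.x[:2],np.degrees(r.x[2]),r.fun)
E
```

```text
t 20.15 pos [ 0.5558 -0.3367  0.15  ] rot [ -90.18   -0.26 -179.82] gap 0.0513 F [-0.5  0.1  0. ]
shift units (now axes) [-0.022  3.55   0.013] turn units [0.036 0.037 0.052]
shift units in turned axes [-6.00e-03  3.55e+00  2.00e-03]
[ 0.55558837 -0.33478042] 89.44894382303364 0.2421055108475693
[ 0.55564386 -0.33496662] 90.59000224809077 0.1488264851108259
```

View pics/w11.png

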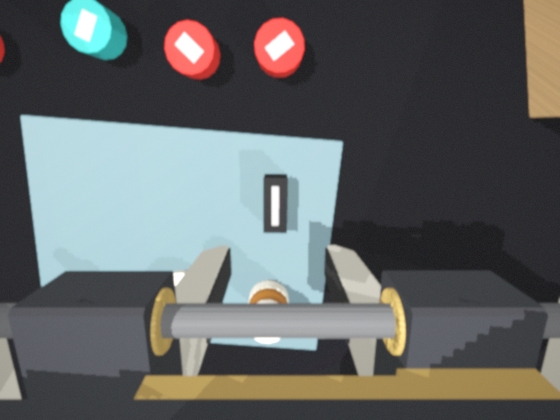

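The long mount at (275,203) is lined up with the jaws and the jar is clear of the fingers. I'll descend and grip it.

Emit:
arm_command --increments '[0,1,0,0,0,0,0.55,0,1,0,0,0,0,0.55,0,0.9,0,0,0,0,0.55,0,0.5,0,0,0,0,0.55,0,0.1,0,0,0,0,0.55,0,0,0,0,0,0,0.55,0,0,0,0,0,0,0,0,0,0,0,0,0,0,0,0,0,0,0,0,0,0,0,0,0,0,0,0]'

```text
t: 21.2
ee_pos: [0.5568, -0.3378, 0.0145]
eef_rot: [-90.0, 0.0, -179.9]
force: [-0.2, 2.0, 0.4]
finger_gap: 0.0239
```

Emit:
arm_command --increments '[0,0,0,0,0,0,0,0,0,0,0,0,0,0]'

```text
t: 21.4
ee_pos: [0.5568, -0.3378, 0.0144]
eef_rot: [-90.0, 0.0, -179.9]
force: [-1.3, 1.8, 6.5]
finger_gap: 0.0216
```

```bash
python3 - <<'E'
from h import *
go(.5692,.2374,.16,-90)
w=snap('wrist','w12.png')
E
```

```text
t 21.4 pos [ 0.5568 -0.3378  0.0144] rot [-8.9990e+01  3.0000e-02 -1.7995e+02] gap 0.0216 F [-1.3  1.8  6.5]
shift units (now axes) [ -0.326  -3.642 -14.38 ] turn units [-0.003  0.01  -0.006]
shift units in turned axes [ -0.311  -3.639 -14.381]
```

View pics/w12.png

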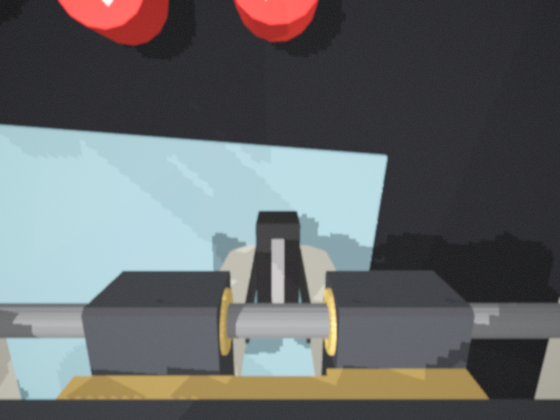

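Emit:
arm_command --increments '[0,-0.6,0,0,0,0,0,0,-1,0,0,0,0,0,0,-1,0,0,0,0,0,0,-1,0,0,0,0,0,-0.3,0,-0.96,0,0,0,0,0,0,-0.96,0,0,0,0,0,0,-0.96,0,0,0,0,0,0,-0.96,0,0,0,0,0,0,-0.96,0,0,0,0,0,0,-0.96,0,0,0,0]'

```text
t: 22.45
ee_pos: [0.568, -0.106, 0.1577]
eef_rot: [-90.0, -0.0, -180.0]
force: [0.7, -0.5, -0.7]
finger_gap: 0.0219
```

Emit:
arm_command --increments '[0,0,-0.96,0,0,0,0,0,0,-0.96,0,0,0,0,0,0,-0.96,0,0,0,0,0,0,-0.96,0,0,0,0,0,0,-0.96,0,0,0,0,0,0,-0.96,0,0,0,0,0,0,-0.96,0,0,0,0,0,0,-0.96,0,0,0,0,0,0,-0.94,0,0,0,0,0,0,0,0,-1,0,0]'

```text
t: 23.45
ee_pos: [0.5675, 0.241, 0.1573]
eef_rot: [-90.0, -0.0, -174.8]
force: [0.1, -0.7, -1.2]
finger_gap: 0.0217
```

Emit:
arm_command --increments '[0,0,0,0,-1,0,0,0,0,0,0,-1,0,0,0,0,0,0,-1,0,0,0,0,0,0,-1,0,0,0,0,0,0,-1,0,0,0,0,0,0,-1,0,0,0,0,0,0,-1,0,0,0,0,0,0,-1,0,0,0,0,0,0,-1,0,0,0,0,0,0,-1,0,0]'

```text
t: 24.45
ee_pos: [0.5679, 0.2373, 0.1575]
eef_rot: [-90.0, -0.0, -124.7]
force: [-0.2, -0.2, -1.3]
finger_gap: 0.0216
```

Emit:
arm_command --increments '[0,0,0,0,-1,0,0,0,0,0,0,-1,0,0,0,0,0,0,-1,0,0,0,0,0,0,-1,0,0,0,0,0,0,-1,0,0,0,0,0,0,-1,0,0,0,0,0,0,-1,0,0,0,0,0,0,-1,0,0,0,0,0,0,-0.15,0,0,0,0,0,0,0,0,0]'

```text
t: 25.45
ee_pos: [0.568, 0.2373, 0.1576]
eef_rot: [-90.0, -0.0, -84.3]
force: [0.0, -0.0, -0.8]
finger_gap: 0.0217
```

```bash
python3 - <<'E'
from h import *
go(.569,.2374,.0198,5.75)
w=snap('wrist','w13.png');snap('side','s13.png')
E
```

```text
t 25.45 pos [0.568  0.2373 0.1576] rot [-9.001e+01 -1.000e-02 -8.431e+01] gap 0.0217 F [ 0.  -0.  -0.8]
shift units (now axes) [0.    3.446 0.026] turn units [ 0.002 -0.012  0.001]
shift units in turned axes [1.000e-03 3.446e+00 2.500e-02]
```

View pics/w13.png

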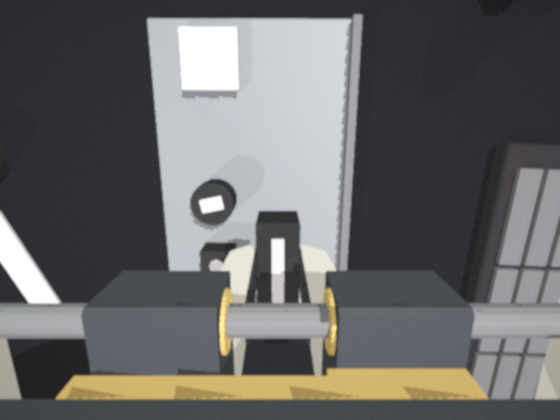

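View pics/s13.png

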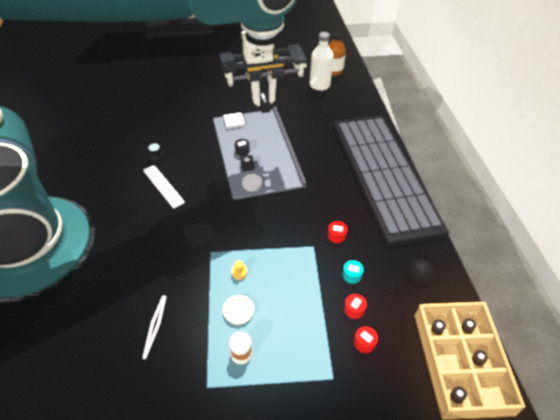

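The long mount is held behind the round mount (213,203) and parallel to the rail. I'll lower it.

Emit:
arm_command --increments '[0,1,0.025,0,0,0,0,0,1,0,0,0,0,0,0,0.8,0,0,0,0,0,0,0.4,0,0,0,0,0,0,0.15,0,0,0,0,0,0,0.05,0,0,0,0,0,0,0,0,0,0,0,0,0,0,0,0,0,0,0,0,0,0,0,0,0,0]'

```text
t: 26.45
ee_pos: [0.5695, 0.2377, 0.023]
eef_rot: [-89.9, 0.0, -84.2]
force: [-0.1, 0.5, -0.1]
finger_gap: 0.0217
```

```bash
python3 - <<'E'
from h import *
go(.569,.2374,.0194,5.75)
E
```

```text
t 26.45 pos [0.5695 0.2377 0.023 ] rot [-8.991e+01  2.000e-02 -8.420e+01] gap 0.0217 F [-0.1  0.5 -0.1]
shift units (now axes) [ 0.006  0.09  -0.014] turn units [-0.018  0.009 -0.004]
shift units in turned axes [ 0.006  0.09  -0.014]
```

Emit:
arm_command --increments '[0,0.04,0,0,0,0,0,0,0.025,0,0,0,0,0,0,0,0,0,0,0,0,0,0,0,0,0,0,0]'

```text
t: 26.85
ee_pos: [0.5691, 0.2375, 0.0194]
eef_rot: [-90.0, 0.0, -84.2]
force: [-1.3, -0.3, 2.9]
finger_gap: 0.0216
```

```bash
python3 - <<'E'
from h import *
go(.569,.2374,.0194,5.75)
E
```

```text
t 26.85 pos [0.5691 0.2375 0.0194] rot [-89.99   0.   -84.2 ] gap 0.0216 F [-1.3 -0.3  2.9]
shift units (now axes) [ 0.003  0.    -0.003] turn units [-0.003  0.01  -0.001]
shift units in turned axes [ 0.003  0.    -0.003]
```

Emit:
arm_command --increments '[0,0,0,0,0,0,0.33,0,0,0,0,0,0,0.33,0,0,0,0,0,0,0.33,0,-0.5,0,0,0,0,0.33,0,-1,0,0,0,0,0.33,0,-1,0,0,0,0,0.33,0,-1,0,0,0,0,0.33,0,-1,0,0,0,0,0.33,1,-0.5,-0.6,0,0,0,0.4,1,0,-0.6,0,0,0,0.4]'

```text
t: 27.85
ee_pos: [0.53, 0.1536, 0.2221]
eef_rot: [-89.8, 0.0, -84.1]
force: [1.2, -0.7, 0.4]
finger_gap: 0.037
```

Emit:
arm_command --increments '[1,-1,-0.5,0,0,0,0.5,0,0,0,0,0,0,0.5,0,0,0,0,0,0,0.5]'

```text
t: 28.15
ee_pos: [0.5166, 0.1184, 0.2531]
eef_rot: [-89.9, 0.0, -84.3]
force: [-0.2, -0.1, -0.7]
finger_gap: 0.0465
```

```bash
python3 - <<'E'
from h import *
go(.465,-.1495,.2,5.75)
w=snap('wrist','w14.png')
E
```

```text
t 28.15 pos [0.5166 0.1184 0.2531] rot [-8.989e+01  2.000e-02 -8.428e+01] gap 0.0465 F [-0.2 -0.1 -0.7]
shift units (now axes) [ 6.537  1.321 -1.954] turn units [-0.022 -0.005 -0.004]
shift units in turned axes [ 6.535  1.326 -1.954]
```

View pics/w14.png

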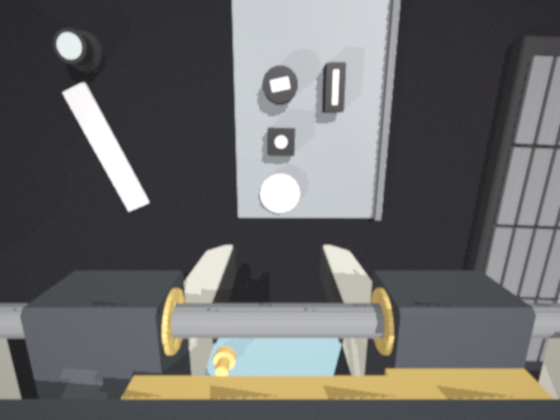

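The long mount stands at (334,87) behind the round mount (280,84), with the square at (281,141) and the round block at (280,193). Next is the weight.

Emit:
arm_command --increments '[0.93,0.3,-0.28,0,0,0,0.5,0.93,0.3,-0.28,0,0,0,0.5,0.93,0.3,-0.28,0,0,0,0.5,0.93,0.3,-0.28,0,0,0,0.5,0.93,0.3,-0.28,0,0,0,0.5,0.93,0.3,-0.28,0,0,0,0.5,0.93,0.3,-0.28,0,0,0,0.5,0,0,0,0,0,0,0.5,0,0,0,0,0,0,0.5]'

```text
t: 29.1
ee_pos: [0.4648, -0.1479, 0.167]
eef_rot: [-90.1, 0.1, -84.3]
force: [-0.1, 0.3, 0.0]
finger_gap: 0.0466
```

```bash
python3 - <<'E'
from h import *
go(.465,-.1495,.12,5.75)
w=snap('wrist','w15.png');t=snap('top','t15.png');s=snap('side','s15.png')
vt=(t,)+mask_at(t,lambda w:w.sum(2)>180,190,222,r=68)
rt=fit([vt],TR,[.5083,.2314,.1],1).x
vs=(s,)+mask_at(s,lambda w:w.sum(2)>180,258,152,r=55)
rs=fit([vs],TR,[.5083,.2314,.1],1).x;print('tray',rt,rs)
np.savez('pics/tr.npz',rt=rt,rs=rs)
a=cv2.resize(t['color'][170:290,110:270,::-1],(400,300),interpolation=cv2.INTER_CUBIC);b=cv2.resize(s['color'][90:210,190:320,::-1],(380,350),interpolation=cv2.INTER_CUBIC)
cv2.imwrite('pics/c15a.png',a);cv2.imwrite('pics/c15b.png',b)
E
```

```text
t 29.1 pos [ 0.4648 -0.1479  0.167 ] rot [-9.011e+01  8.000e-02 -8.425e+01] gap 0.0466 F [-0.1  0.3  0. ]
shift units (now axes) [0.041 1.174 0.004] turn units [ 0.022 -0.001 -0.015]
shift units in turned axes [0.04  1.174 0.002]
tray [0.50780225 0.22989587 0.09929231] [0.48699479 0.20374459 0.23922443]
```

View pics/c15a.png

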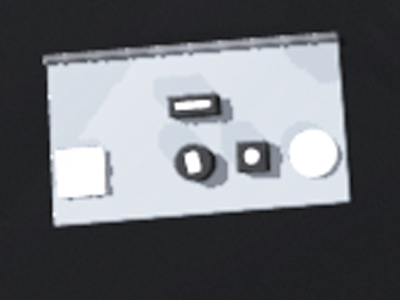

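View pics/c15b.png

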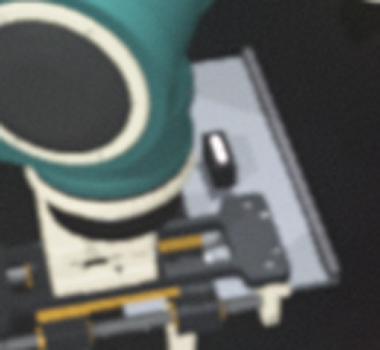

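View pics/w15.png

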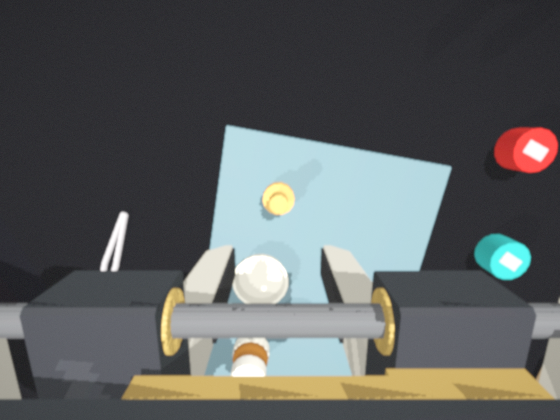

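The top crop shows all three mounts upright in the layout asked for. I'll measure them and the weight, whose knob is at (278,204) in the wrist view.

```bash
python3 - <<'E'
from h import *
t=load('t15');w=load('w15');rt=(load('tr')['rt']+np.array([.50922,.23033,.0986])+np.array([.5089,.2300,.0977]))/3
print('tray avg top',rt)
for th in(330,400):
  for nm,P,u,yaw in(('round',ROUND,(188,235),False),('sq',SQ,(211,233),1),('long',LG,(187,212),1)):
    M=mask_at(t,lambda q:q.sum(2)<th,*u,r=16);x0=unproj(t,*u,.02)
    r=fit([(t,)+M],on(P),(x0[0],x0[1],.1),yaw);print(nm,th,M[0].sum()/36,r.x[:2].round(4),'rel',intray(rt,r.x),np.degrees(r.x[2:]-rt[2]).round(1) if yaw else '',round(r.fun,3))
for nm,u,v,P in(('rb',235,231,RB),('sb',142,239,solid('b',(.05,.05),.008,.012))):
    M=mask_at(t,lambda q:q.sum(2)>715,u,v,r=18);x0=unproj(t,u,v,.02)
    r=fit([(t,)+M],P,(x0[0],x0[1],.1),False if nm=='rb' else 1);print(nm,'rel',intray(rt,r.x),round(r.fun,3))
# weight: yellow
c=w['color'].astype(int);m=((c[:,:,0]-c[:,:,2])>60).astype(np.uint8);m[:160]=0;m[240:]=0;m[:,:240]=0;m[:,320:]=0
ys,xs=np.nonzero(m);print(xs.min(),xs.max(),ys.min(),ys.max(),unproj(w,xs.mean(),ys.mean(),.015)[:2],unproj(w,278,204,.039)[:2])
W=np.vstack([solid('c',.032,.003,.014),solid('c',.018,.017,.022)])
M=mask_at(w,lambda q:(q[:,:,0]-q[:,:,2])>50,278,200,r=30);r=fit([(w,)+M],W,(.465,-.149),False);print('weight wrist',r.x,r.fun)
M=mask_at(t,lambda q:(q[:,:,0]-q[:,:,2])>30,330,254,r=16);r=fit([(t,)+M],W,(.465,-.149),False);print('weight top',r.x,r.fun)
s=load('s6');M=mask_at(s,lambda q:(q[:,:,0]-q[:,:,2])>30,239,271,r=22);r=fit([(s,)+M],W,(.465,-.149),False);print('weight side',r.x,r.fun)
E
```

```text
tray avg top [0.50864075 0.23007529 0.09853077]
round 330 189.58333333333334 [0.509  0.2286] rel [ 0.0002 -0.0015]  0.125
sq 330 157.66666666666666 [0.515  0.1677] rel [ 0.0002 -0.0627] [-4.9] 0.09
long 330 183.55555555555554 [0.5692 0.2326] rel [ 0.0605 -0.0035] [-2.3] 0.088
round 400 211.63888888888889 [0.5081 0.2284] rel [-0.0007 -0.0016]  0.064
sq 400 180.91666666666666 [0.5151 0.1673] rel [ 0.0002 -0.0631] [-4.3] 0.077
long 400 215.52777777777777 [0.5688 0.2319] rel [ 0.06  -0.004] [-1.6] 0.102
rb rel [ 0.0011 -0.1238] 0.041
sb rel [0.0016 0.1265] 0.063
262 293 182 214 [ 0.46453866 -0.14646154] [ 0.46457386 -0.14669379]
weight wrist [ 0.46458981 -0.14719562] 0.061804990507187414Traceback (most recent call last):
  File "<stdin>", line 16, in <module>
  File "h.py", line 32, in mask_at
    i=ok[int(np.argmin(dist))]
             ~~~~~~~~~^^^^^^
    return _wrapfunc(a, 'argmin', axis=axis, out=out, **kwds)
    return _wrapit(obj, method, *args, **kwds)
    result = getattr(arr, method)(*args, **kwds)
ValueError: attempt to get argmin of an empty sequence
```

```bash
python3 - <<'E'
from h import *
t=load('top0');w=load('w14')
W=np.vstack([solid('c',.032,.003,.014),solid('c',.018,.017,.022)])
print(t['color'][248:262,330].tolist())
for th in(450,):
  for k in(15,40,70):
    try:
        M=mask_at(t,lambda q:(q[:,:,2]-q[:,:,0])<k-35,330,254,r=14);r=fit([(t,)+M],W,(.465,-.149),False);print('weight top',r.x,r.fun,M[0].sum()/36)
    except Exception as e: print(e)
s=load('s6')
for k in(0,20):
    M=mask_at(s,lambda q:(q[:,:,2]-q[:,:,0])<k-10,239,271,r=16);r=fit([(s,)+M],W,(.465,-.149),False);print('weight side',r.x,r.fun,M[0].sum()/36)
for th in(250,300):
  for nm,P,u,yaw in(('round',ROUND,(280,98),False),('sq',SQ,(272,150),1),('long',LG,(330,105),1)):
    M=mask_at(w,lambda q:q.sum(2)<th,*u,r=32);x0=unproj(w,*u,.02)
    r=fit([(w,)+M],on(P),(x0[0],x0[1],.1),yaw);print(nm,r.x[:2].round(4),np.degrees(r.x[2:]).round(1) if yaw else '',round(r.fun,3))
M=mask_at(w,lambda q:q.sum(2)>715,280,193,r=26);r=fit([(w,)+M],RB,(.52,.107),False);print('rb',r.x,r.fun)
E
```

```text
[[255, 254, 208], [255, 251, 177], [255, 253, 188], [255, 255, 208], [255, 255, 209], [255, 255, 210], [255, 255, 210], [255, 255, 210], [255, 250, 175], [255, 253, 188], [255, 254, 207], [251, 237, 190], [179, 224, 234], [203, 240, 247]]
weight top [ 0.46582228 -0.15049166] 0.02888989990900819 122.11111111111111
weight top [ 0.46587257 -0.15073436] 0.10024701523260601 134.94444444444446
weight top [ 0.46453387 -0.15118909] 0.22805158099275746 157.25
weight side [ 0.46524727 -0.14588628] 0.07808427454387488 255.77777777777777
weight side [ 0.46496642 -0.1471199 ] 0.13616116622798138 274.3888888888889
round [0.5555 0.1564]  1.0
sq [0.5086 0.1642] [38.] 81.431
long [0.5246 0.2807] [-39.9] 1.0
round [0.5058 0.2262]  0.627
sq [0.515  0.1714] [-0.8] 0.223
long [0.5668 0.2376] [5.3] 0.253
rb [0.52033226 0.10740267] 0.08023242300987798
```

Emit:
arm_command --increments '[0.027,1,0,0,0,0,0.5,0,1,0,0,0,0,0.5,0,0.8,0,0,0,0,0.5,0,0.5,0,0,0,0,0.5,0,0.25,0,0,0,0,0.5,0,0,0,0,0,0,0.5,0,0,0,0,0,0,0.5,0,0,0,0,0,0,0.5]'

```text
t: 30.05
ee_pos: [0.4657, -0.1493, 0.0277]
eef_rot: [-89.9, -0.1, -84.2]
force: [0.1, -0.5, -0.0]
finger_gap: 0.0466
```

```bash
python3 - <<'E'
from h import *
go(.465,-.149,.0205,5.75)
d=snap('wrist','w16.png')
c=cv2.resize(load('w14')['color'][40:225,225:405,::-1],None,fx=3.2,fy=3.2,interpolation=cv2.INTER_CUBIC);cv2.imwrite('pics/c14.png',c)
E
```

```text
t 30.05 pos [ 0.4657 -0.1493  0.0277] rot [-8.990e+01 -5.000e-02 -8.418e+01] gap 0.0466 F [ 0.1 -0.5 -0. ]
shift units (now axes) [-0.009  0.179 -0.016] turn units [-0.02   0.014  0.01 ]
shift units in turned axes [-0.009  0.179 -0.016]
```

View pics/w16.png

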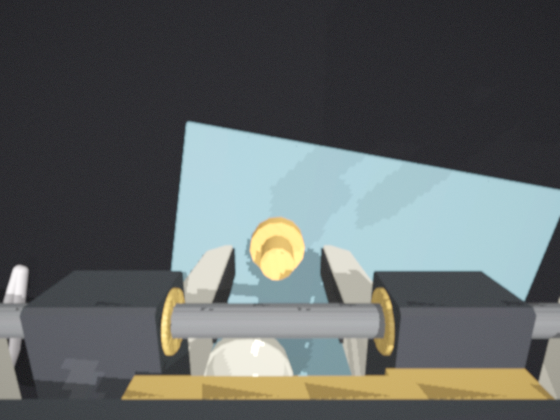

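View pics/c14.png

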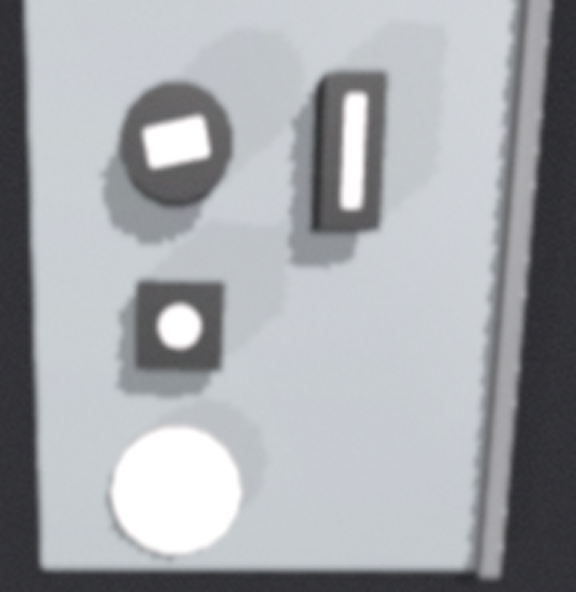

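The square is parallel to the tray edge. The weight (277,248) is between the fingers and the dish is clear of them. I'll lower slightly and close on the knob.

Emit:
arm_command --increments '[0,0.15,-0.016,0,0,0,0.5,0,0,0,0,0,0,0.5,0,0,0,0,0,0,0.5]'

```text
t: 30.4
ee_pos: [0.4641, -0.1493, 0.0202]
eef_rot: [-90.0, 0.0, -84.2]
force: [0.6, 0.3, 0.4]
finger_gap: 0.0463
```

```bash
python3 - <<'E'
from h import *
go(.465,-.149,.0205,5.75)
E
```

```text
t 30.4 pos [ 0.4641 -0.1493  0.0202] rot [-9.001e+01  1.000e-02 -8.421e+01] gap 0.0463 F [0.6 0.3 0.4]
shift units (now axes) [-0.005 -0.009  0.023] turn units [ 0.002  0.008 -0.001]
shift units in turned axes [-0.005 -0.009  0.023]
```

Emit:
arm_command --increments '[0,0,0.02,0,0,0,0,0,0,0,0,0,0,0,0,0,0,0,0,0,0,0,0,0,0,0,0,0,0,0,0,0,0,0,0,0,0,0,0,0,0,0]'

```text
t: 31.0
ee_pos: [0.4651, -0.1492, 0.0203]
eef_rot: [-90.0, -0.0, -84.2]
force: [1.8, 0.6, 0.1]
finger_gap: 0.0171
```

```bash
python3 - <<'E'
from h import *
go(.5083,.2314,.16,5.75)
E
```

```text
t 31.0 pos [ 0.4651 -0.1492  0.0203] rot [-90.   -0.  -84.2] gap 0.0171 F [1.8 0.6 0.1]
shift units (now axes) [-9.357 -3.493  2.038] turn units [-0.001  0.01   0.   ]
shift units in turned axes [-9.359 -3.493  2.029]
```

Emit:
arm_command --increments '[0,-0.6,0,0,0,0,0,0,-1,0,0,0,0,0,0,-1,0,0,0,0,0,0,-0.9,0,0,0,0,0,-0.9,0,0.2,0,0,0,0,-0.9,0,0.2,0,0,0,0,-0.9,0,0.2,0,0,0,0,-0.9,0,0.2,0,0,0,0,-0.9,0,0.2,0,0,0,0,-0.9,0,0.2,0,0,0,0]'

```text
t: 32.0
ee_pos: [0.4908, 0.0721, 0.1602]
eef_rot: [-90.0, 0.0, -84.2]
force: [1.4, -1.0, -0.7]
finger_gap: 0.0174
```

Emit:
arm_command --increments '[-0.9,0,0.2,0,0,0,0,-0.9,0,0.2,0,0,0,0,-0.9,0,0.2,0,0,0,0,-0.9,0,0.2,0,0,0,0,-0.36,0,0.03,0,0,0,0,0,0,0,0,0,0,0,0,0,0,0,0,0,0]'

```text
t: 32.7
ee_pos: [0.5078, 0.231, 0.16]
eef_rot: [-90.0, -0.0, -84.2]
force: [-0.3, -1.1, -0.8]
finger_gap: 0.017
```

```bash
python3 - <<'E'
from h import *
go(.5083,.2314,.055,5.75)
snap('wrist','w17.png')
E
```

```text
t 32.7 pos [0.5078 0.231  0.16  ] rot [-9.003e+01 -3.000e-02 -8.418e+01] gap 0.017 F [-0.3 -1.1 -0.8]
shift units (now axes) [-0.011  2.625  0.015] turn units [0.006 0.015 0.006]
shift units in turned axes [-0.009  2.625  0.014]
```

View pics/w17.png

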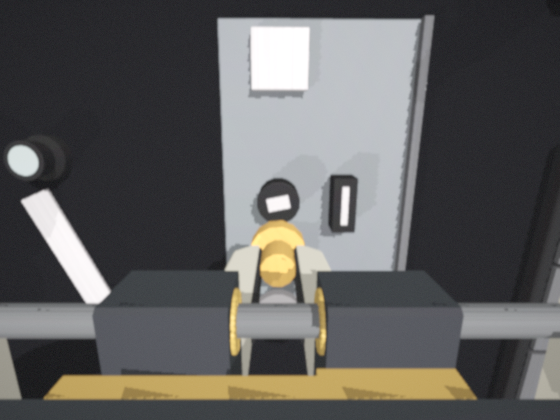

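Emit:
arm_command --increments '[-0.01,0.9,0.014,0,0,0,0,0,0.8,0,0,0,0,0,0,0.5,0,0,0,0,0,0,0.2,0,0,0,0,0,0,0.08,0,0,0,0,0,0,0,0,0,0,0,0,0,0,0,0,0,0,0,0,0,0,0,0,0,0]'

```text
t: 33.55
ee_pos: [0.5089, 0.2321, 0.0621]
eef_rot: [-89.9, 0.0, -84.2]
force: [-0.9, 0.6, -0.8]
finger_gap: 0.0171
```

```bash
python3 - <<'E'
from h import *
go(.5083,.2314,.0533,5.75)
snap('wrist','w18.png');s=snap('side','s18.png')
cv2.imwrite('pics/c18.png',cv2.resize(s['color'][90:210,190:320,::-1],(650,600),interpolation=cv2.INTER_CUBIC))
E
```

```text
t 33.55 pos [0.5089 0.2321 0.0621] rot [-8.992e+01  2.000e-02 -8.420e+01] gap 0.0171 F [-0.9  0.6 -0.8]
shift units (now axes) [ 0.016  0.22  -0.017] turn units [-0.016  0.01  -0.005]
shift units in turned axes [ 0.016  0.22  -0.017]
```

View pics/w18.png

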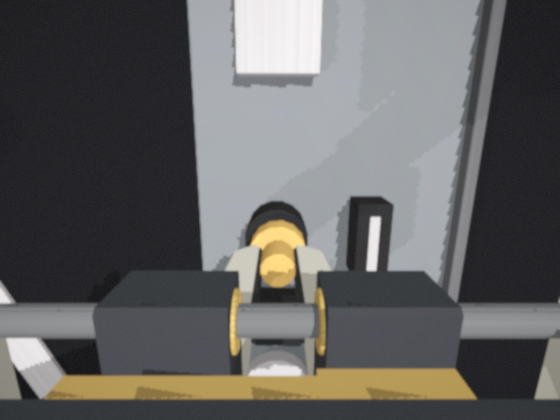

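View pics/c18.png

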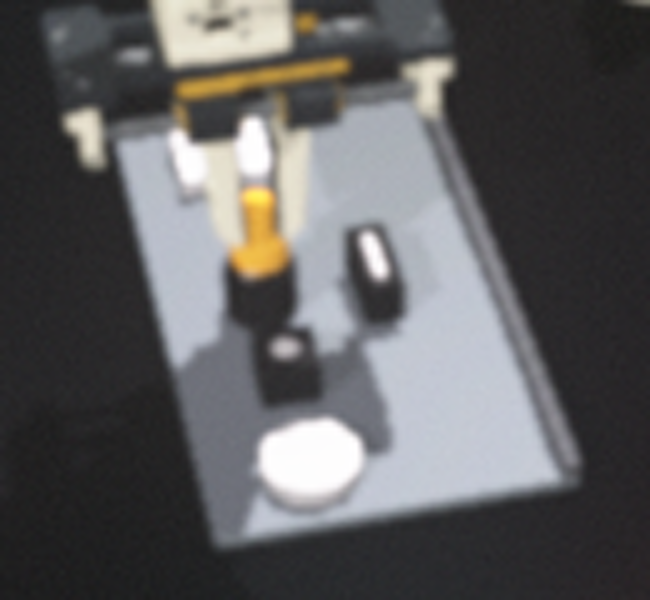

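```bash
python3 - <<'E'
from h import *
w=load('w18');c=w['color'].astype(int)
print([(v,c[v,278].tolist()) for v in range(192,232,2)])
z=arm.sense()['ee_pos'][2]-.0203+.003   # foot bottom
W=lambda dx,dy:place(np.vstack([solid('c',.032,z,.014)]),.5083+dx,.2314+dy,0)
def ext(P): q=projs(w,P);return q.min(0).round(1),q.max(0).round(1)
for dy in(-.003,0,.003): print(dy,'foot',ext(W(0,dy)),'mount',ext(place(solid('c',.04,.008,.028),.5083,.2314+dy,0)))
E
```

```text
[(192, [162, 166, 171]), (194, [161, 164, 168]), (196, [160, 165, 169]), (198, [160, 164, 168]), (200, [132, 135, 139]), (202, [56, 58, 59]), (204, [40, 41, 39]), (206, [37, 38, 40]), (208, [42, 43, 42]), (210, [56, 55, 56]), (212, [60, 59, 63]), (214, [56, 57, 60]), (216, [53, 55, 57]), (218, [64, 61, 61]), (220, [150, 122, 76]), (222, [202, 167, 96]), (224, [209, 173, 101]), (226, [221, 184, 105]), (228, [255, 219, 134]), (230, [255, 220, 134])]
-0.003 foot (array([247.6, 228.5]), array([304.6, 289.1])) mount (array([244.4, 207.1]), array([308.1, 277.9]))
0 foot (array([248. , 223.7]), array([305.3, 284.4])) mount (array([244.7, 202.9]), array([308.7, 273.7]))
0.003 foot (array([248.4, 218.8]), array([305.9, 279.6])) mount (array([245.1, 198.7]), array([309.3, 269.4]))
```

The weight overhangs centrally, with a relative offset of about 1 mm (foot edge at row 219.5, mount edge at row 200.5). I'll lower it the rest of the way.

Emit:
arm_command --increments '[0.03,0.12,-0.01,0,0,0,0,0,0.05,0,0,0,0,0,0,0,0,0,0,0,0,0,0,0,0,0,0,0]'

```text
t: 34.05
ee_pos: [0.5082, 0.2307, 0.0541]
eef_rot: [-90.0, -0.0, -84.2]
force: [0.6, -0.1, -1.6]
finger_gap: 0.0172
```

```bash
python3 - <<'E'
from h import *
go(.5083,.2309,.0533,5.75)
E
```

```text
t 34.05 pos [0.5082 0.2307 0.0541] rot [-9.001e+01 -1.000e-02 -8.420e+01] gap 0.0172 F [ 0.6 -0.1 -1.6]
shift units (now axes) [-0.004  0.02   0.004] turn units [0.003 0.011 0.001]
shift units in turned axes [-0.004  0.02   0.004]
```

Emit:
arm_command --increments '[0,0.025,0,0,0,0,0,0,0,0,0,0,0,0,0,0,0,0,0,0,0]'

```text
t: 34.35
ee_pos: [0.5082, 0.2307, 0.0533]
eef_rot: [-90.0, 0.0, -84.2]
force: [0.5, -0.0, -1.1]
finger_gap: 0.0175
```

```bash
python3 - <<'E'
from h import *
go(.5083,.2309,.0533,5.75)
E
```

```text
t 34.35 pos [0.5082 0.2307 0.0533] rot [-90.    0.  -84.2] gap 0.0175 F [ 0.5 -0.  -1.1]
shift units (now axes) [-0.004 -0.     0.002] turn units [-0.001  0.011 -0.   ]
shift units in turned axes [-0.004 -0.     0.002]
```

Emit:
arm_command --increments '[0,0.02,0,0,0,0,0,0,0,0,0,0,0,0,0,0,0,0,0,0,0]'

```text
t: 34.65
ee_pos: [0.5084, 0.2308, 0.0532]
eef_rot: [-90.0, 0.0, -84.2]
force: [-2.7, -1.6, 7.2]
finger_gap: 0.0173
```

Contact at 7 N. I'll open gently to about 40 mm, lift straight up and back off.

Emit:
arm_command --increments '[0,0,0,0,0,0,0.4,0,0,0,0,0,0,0.4,0,0,0,0,0,0,0.4,0,-0.4,0,0,0,0,0.4,0,-0.8,0,0,0,0,0.4,0,-1,0,0,0,0,0.4,0,-1,0,0,0,0,0.4,0,-1,0,0,0,0,0.4,1,0,0,0,0,0,0.4,1,0,0,0,0,0,0.4]'

```text
t: 35.65
ee_pos: [0.5164, 0.1508, 0.2231]
eef_rot: [-89.8, 0.0, -84.1]
force: [1.1, -0.4, 0.4]
finger_gap: 0.0369
```

Emit:
arm_command --increments '[1,0,0,0,0,0,0.4,0,0,0,0,0,0,0.4,0,0,0,0,0,0,0.4]'

```text
t: 35.95
ee_pos: [0.5204, 0.1109, 0.2215]
eef_rot: [-89.9, 0.0, -84.3]
force: [1.1, 0.5, 0.1]
finger_gap: 0.0368
```

```bash
python3 - <<'E'
from h import *
go(.46,-.05,.25,5.75)
snap('wrist','w19.png')
E
```

```text
t 35.95 pos [0.5204 0.1109 0.2215] rot [-8.994e+01  2.000e-02 -8.429e+01] gap 0.0368 F [1.1 0.5 0.1]
shift units (now axes) [ 3.852 -0.714 -1.902] turn units [-0.012 -0.009 -0.004]
shift units in turned axes [ 3.85  -0.711 -1.905]
```

View pics/w19.png

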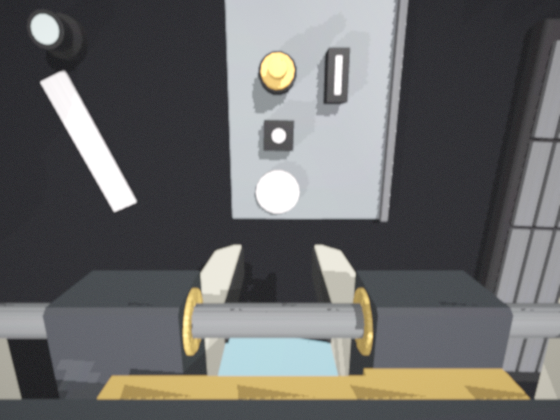

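The weight is upright on the round mount at (278,71). I'll move the arm aside for a clear final check from above.

Emit:
arm_command --increments '[1,-0.2,-0.3,0,0,0,0.4,1,-0.2,-0.3,0,0,0,0.4,1,-0.2,-0.3,0,0,0,0.4,1,-0.2,-0.3,0,0,0,0.4,1,-0.2,-0.3,0,0,0,0.4,1,-0.2,-0.3,0,0,0,0.4,1,0,0,0,0,0,0.4,0,0,0,0,0,0,0.4,0,0,0,0,0,0,0.4]'

```text
t: 36.9
ee_pos: [0.4773, -0.174, 0.2684]
eef_rot: [-90.0, 0.0, -84.2]
force: [-0.2, -0.2, -0.3]
finger_gap: 0.0374
```

```bash
python3 - <<'E'
from h import *
t=snap('top','t20.png')
rt=np.array([.50864,.23008,.0985])
for th in(330,400):
  for nm,P,u,yaw in(('sq',SQ,(211,233),1),('long',LG,(187,212),1)):
    M=mask_at(t,lambda q:q.sum(2)<th,*u,r=16);x0=unproj(t,*u,.02)
    r=fit([(t,)+M],on(P),(x0[0],x0[1],.1),yaw);print(nm,'rel',intray(rt,r.x),np.degrees(r.x[2:]-rt[2]).round(1),round(r.fun,3))
W=np.vstack([solid('c',.032,.036,.014),solid('c',.018,.05,.022)])
M=mask_at(t,lambda q:(q[:,:,2]-q[:,:,0])<-15,188,232,r=14);r=fit([(t,)+M],W,(.508,.231),False);print('weight',intray(rt,r.x),r.fun)
M=mask_at(t,lambda q:((q[:,:,2]-q[:,:,0])<-15)|(q.sum(2)<400),188,236,r=16);r=fit([(t,)+M],np.vstack([on(ROUND),W]),(.508,.231),False);print('round+weight',intray(rt,r.x),r.fun)
a=load('top0')['color'].astype(int)[235:275,345:420];b=t['color'].astype(int)[235:275,345:420];print('jar/dish diff',(abs(a-b).sum(2)>150).sum())
cv2.imwrite('pics/c20.png',np.hstack([cv2.resize(t['color'][175:285,115:265,::-1],(450,330),interpolation=cv2.INTER_CUBIC),cv2.resize(t['color'][180:290,300:425,::-1],(345,330),interpolation=cv2.INTER_CUBIC)]))
E
```

```text
sq rel [ 0.     -0.0628] [-4.3] 0.086
long rel [ 0.0605 -0.0035] [-2.4] 0.085
sq rel [ 0.0002 -0.0626] [-4.2] 0.078
long rel [ 0.06   -0.0041] [-1.2] 0.102
weight [-0.0004 -0.0009] 0.1812193886167877
round+weight [-0.0009 -0.0013] 0.0822841154775531
jar/dish diff 1646
```

View pics/c20.png

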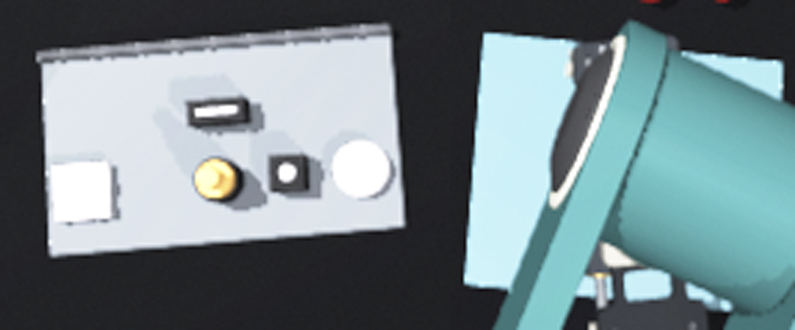

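```bash
python3 - <<'E'
from h import *
go(.48,-.174,.27,5.75)
a=load('top0')['color'].astype(int)
w=snap('wrist','w21.png')
s0=load('side0')['color'].astype(int);s=snap('side','s21.png')['color'].astype(int)
print('side jar/dish box diff',(abs(s0-s).sum(2)>150)[295:365,220:258].sum())
print(arm.sense()['t'])
E
```

```text
t 36.95 pos [ 0.4773 -0.1734  0.2685] rot [-9.001e+01  3.000e-02 -8.415e+01] gap 0.0371 F [ 0.3  0.2 -0.4]
shift units (now axes) [ 0.021 -0.038  0.066] turn units [ 0.002  0.02  -0.006]
shift units in turned axes [ 0.021 -0.038  0.066]
side jar/dish box diff 257
37.05
```

View pics/w21.png

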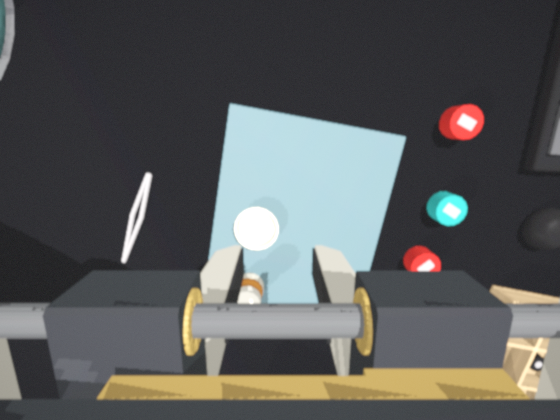

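View pics/s21.png

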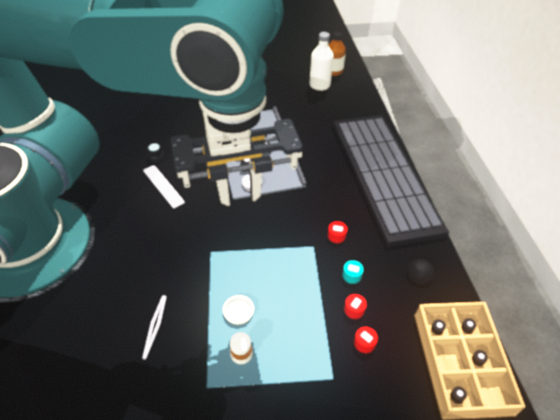

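The jar (240,347) and dish (238,310) stand where they were at the start, and the arm is clear of everything. I'll hand in.

```bash
python3 -c "
from h import *
print(arm.job_done())"
```

```text
the job is handed in; nothing more can be done
None
```

I placed the round, square and long mounts on the tray in that order, then set the brass weight on the round mount, and handed in at about 37 s of robot time.

**Last checks, top camera (tray axes):**

| Item | Across the row, x | Along the row, y | Note |
|---|---|---|---|
| Round mount with weight | about -1 mm | about -1 mm | weight and mount agree within about 0.5 mm, but the weight's own fit was poor |
| Square mount | about 0 mm | -63 mm (target -62.5) | between the round mount and the round block |
| Long mount | +60 mm | about -4 mm | about 30 mm clear of the round mount, and about 2.5 mm off its centreline |

- **Jar and dish:** both look upright in the side view, at the same pixel positions as at the start. The automatic before/after picture comparison was no use. From above the arm covered them. In the side view it flagged 257 changed pixels, which I put down to lighting and the arm's shadow.
- **Disagreements:** the coarse top-view fit gave a turn of about -4° for the square mount and -2° for the long one. The closer wrist view, taken before the weight was placed, showed the square mount parallel to the tray edge, and both were set down with the jaws along the tray's axis. I took the fit to be limited by resolution and left them. The cameras also differed from each other by 2–3 mm in y.

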